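# Isolate at the interlocked switch bank, probe the test posts, switch back on

## Task

Throw all four levers of the interlocked switch box on the hob's cover board fully over, away from you, to OFF: only one lever at a time is free and you must find out which, never forcing a blocked one. With all four off, take the test probe from the trivet and rest its tip gently for two seconds, while the reading settles, on the middle of the head of every test post standing there, from the shortest to the tallest, leaving the posts standing. Then lay the probe flat on the middle of the trivet again, let go of it, and only after that put all four levers fully back towards you; leave the jars, mill and tin alone.

Things in the scene. Friction and masses are not known exactly. Their poses are not given: they have to be found in the camera images.
- bank: grey switch box, white top plate, 100 (x) x 206 (y) x 50 mm high, fixed; place and yaw vary. Origin: centre of its underside; x away from the robot, along the levers' throw, y left along the row, z up. Four like levers at y = +69, +23, -23, -69 mm turn about y on pivots at x = 0, 35 mm above the underside. Once a lever is thrown past about 0.75 the interlock inside frees the next one.
- trivet: round flat woven trivet, 197 mm across, 9 mm thick, fixed on the cover board (whose top is at z = 0.05); origin at the centre of its underside
- probe: test probe, about 110 g: black handle 110 (x) x 22 (y) x 26 (z) mm; from its +x end a 6 mm steel rod runs on and bends down at its end. Origin: centre of the handle's underside; x towards the tip, z up. Lies on the trivet, tip away from the robot within 40 degrees. Grip across the 22 mm at the origin, firmly (60 N or more); touch lightly (2 to 5 N), or it turns in the grip.
- probe_tip (a point): the probe's tip, 105 mm ahead of the handle's origin and 1 mm above the level of its underside
- lever_1 (a joint): leftmost (+y) lever: 0 = ON, leaning 26 degrees to the robot; 0.9 = OFF, leaning 26 degrees away; starts below 0.03. Free, it takes 2 to 3 N and stays where left. The hidden interlock frees one lever after another, in an order that varies and cannot be seen; a blocked one stops hard before 0.15 rad. Going back, a lever is blocked within 0.45 rad until the one thrown after it is back.
- lever_1_tip (a point): centre of the top end of that lever's grip, 85 mm from its pivot, 112 mm above the box's underside when leaning, 120 mm upright. The top 40 mm of the lever is a black grip 14 mm thick along the throw, 20 mm wide; below it an 8 mm steel stem.
- lever_2 (a joint): second from left lever: 0 = ON, leaning 26 degrees to the robot; 0.9 = OFF, leaning 26 degrees away; starts below 0.03. Free, it takes 2 to 3 N and stays where left. The hidden interlock frees one lever after another, in an order that varies and cannot be seen; a blocked one stops hard before 0.15 rad. Going back, a lever is blocked within 0.45 rad until the one thrown after it is back.
- lever_2_tip (a point): centre of the top end of that lever's grip, 85 mm from its pivot, 112 mm above the box's underside when leaning, 120 mm upright. The top 40 mm of the lever is a black grip 14 mm thick along the throw, 20 mm wide; below it an 8 mm steel stem.
- lever_3 (a joint): third from left lever: 0 = ON, leaning 26 degrees to the robot; 0.9 = OFF, leaning 26 degrees away; starts below 0.03. Free, it takes 2 to 3 N and stays where left. The hidden interlock frees one lever after another, in an order that varies and cannot be seen; a blocked one stops hard before 0.15 rad. Going back, a lever is blocked within 0.45 rad until the one thrown after it is back.
- lever_3_tip (a point): centre of the top end of that lever's grip, 85 mm from its pivot, 112 mm above the box's underside when leaning, 120 mm upright. The top 40 mm of the lever is a black grip 14 mm thick along the throw, 20 mm wide; below it an 8 mm steel stem.
- lever_4 (a joint): rightmost (-y) lever: 0 = ON, leaning 26 degrees to the robot; 0.9 = OFF, leaning 26 degrees away; starts below 0.03. Free, it takes 2 to 3 N and stays where left. The hidden interlock frees one lever after another, in an order that varies and cannot be seen; a blocked one stops hard before 0.15 rad. Going back, a lever is blocked within 0.45 rad until the one thrown after it is back.
- lever_4_tip (a point): centre of the top end of that lever's grip, 85 mm from its pivot, 112 mm above the box's underside when leaning, 120 mm upright. The top 40 mm of the lever is a black grip 14 mm thick along the throw, 20 mm wide; below it an 8 mm steel stem.
- post_a: shortest of the test posts, 30 mm high, loose, 250 g: dark steel foot 46 mm across and 10 mm thick, brass stem 12 mm, flat brass head 24 mm across. Origin: centre of its underside; stands on the cover board. None if this post is absent (two to four of the four are there).
- post_a_top (a point): centre of the flat top of that post's head
- post_b: second shortest of the test posts, 45 mm high, loose, 250 g: dark steel foot 46 mm across and 10 mm thick, brass stem 12 mm, flat brass head 24 mm across. Origin: centre of its underside; stands on the cover board. None if this post is absent (two to four of the four are there).
- post_b_top (a point): centre of the flat top of that post's head
- post_c: second tallest of the test posts, 60 mm high, loose, 250 g: dark steel foot 46 mm across and 10 mm thick, brass stem 12 mm, flat brass head 24 mm across. Origin: centre of its underside; stands on the cover board. None if this post is absent (two to four of the four are there).
- post_c_top (a point): centre of the flat top of that post's head
- post_d: tallest of the test posts, 75 mm high, loose, 250 g: dark steel foot 46 mm across and 10 mm thick, brass stem 12 mm, flat brass head 24 mm across. Origin: centre of its underside; stands on the cover board. None if this post is absent (two to four of the four are there).
- post_d_top (a point): centre of the flat top of that post's head
- shaker: seasoning shaker, 54 mm across, 90 mm high, behind the switch box; leave alone. Origin: centre of its underside.
- tin: round tin, 86 mm across, 40 mm high, behind the posts; leave alone. Origin: centre of its underside.
- spice_b: spice jar, 44 mm across, 105 mm high, on the worktop left of the board; leave alone. Origin: centre of its underside.
- pepper_mill: wooden pepper mill, 58 mm across, 160 mm high, on the worktop at the front left of the board; leave alone. Origin: centre of its underside.

How it is judged:
On the way, in this order (a step that is already met when the one before it is completed fails the run):
1. all four levers are thrown fully away from the robot (over 0.78 rad) (value of joint each of lever_1, lever_2, lever_3, lever_4 above 0.78 rad), for 0.2 s.
2. the probe's tip rests on the head of the shortest test post (30 mm) (distance between probe_tip and post_a_top below 0.011 m and contact force between probe and post_a above 0.3 N), for 1.5 s.
3. the probe's tip rests on the head of the second shortest test post (45 mm) (distance between probe_tip and post_b_top below 0.011 m and contact force between probe and post_b above 0.3 N), for 1.5 s.
4. the probe's tip rests on the head of the second tallest test post (60 mm) (distance between probe_tip and post_c_top below 0.011 m and contact force between probe and post_c above 0.3 N), for 1.5 s.
5. the probe's tip rests on the head of the tallest test post (75 mm) (distance between probe_tip and post_d_top below 0.011 m and contact force between probe and post_d above 0.3 N), for 1.5 s.
6. the probe lies flat on the trivet, let go, handle centre within 60 mm of the trivet's centre, with all levers still thrown (all of step 1 and horizontal distance between probe and trivet below 0.06 m and height (world z) of probe below 0.066 m and angle between probe's own z axis and vertical below 0.15 rad and contact force between the fingers and probe below 0.1 N and linear speed of probe below 0.02 m/s), for 0.3 s.
At the end, for the whole second after the job is handed in: All four levers are back towards the robot (below 0.12 rad), the probe lies flat and still on the trivet, released, its handle centre within 60 mm of the trivet's centre, and every test post stands upright and still (value of joint each of lever_1, lever_2, lever_3, lever_4 below 0.12 rad and horizontal distance between probe and trivet below 0.06 m and height (world z) of probe below 0.066 m and angle between probe's own z axis and vertical below 0.15 rad and contact force between the fingers and probe below 0.1 N and linear speed of each of probe, post_a, post_b, post_c, post_d below 0.02 m/s and angle between each of post_a, post_b, post_c, post_d's own z axis and vertical below 0.2 rad); the robot touches nothing.
It fails at once if the robot presses on the switch box or a lever with more than 40 N (contact force between any of the fingers, the arm and bank above 40 N).
It fails at once if the probe is pressed on a test post with more than 30 N (contact force between probe and post_a above 30 N or contact force between probe and post_b above 30 N or contact force between probe and post_c above 30 N or contact force between probe and post_d above 30 N).
It fails at once if the shaker, tin, spice jar or pepper mill is moved by more than 30 mm (distance of any of shaker, tin, spice_b, pepper_mill from where it was at the start of the episode above 0.03 m).
Of post_a, post_b, post_c, post_d only 2 to 4 are there at a start; the rules pass over those that are not, and their reading is None.
At some moment in a run one of post_a, post_b, post_c, post_d, probe may be knocked a few centimetres aside while the robot is not near it.
It also fails if it takes over 210 s, if anything falls off the work surface, if the arm or the gripper's body presses on something with over 40 N, if the wrist force passes 120 N, or if a joint passes its speed limit or range.

## Robot

A 7-joint arm with a two-finger parallel gripper is mounted at the origin on a cart in front of the work surface, level with it; the furniture and walls round the work are solid. World frame = base frame: x ahead of the robot, y to its left, z up, the work surface at z = 0. Lengths are in m, angles in rad, forces in N, time in s.
With the tool pointing down it reaches from about 0.425 to 0.925 m from the base axis. Payload 6.8 kg.
Tool frame: the origin (TCP) lies between the finger pads; the fingertips stand 17 mm ahead of it and the grasp point (between the pads) lies 2 mm behind it; z points along the fingers, y is the direction in which the jaws open and shut (so a half turn about z gives the same grasp; the last joint's range is limited). The gripper opens to 85 mm and grips with 20 to 120 N. Pads are 22 mm wide; open, the fingers measure 114 mm over their backs; the gripper's body (76 mm by 85 mm) begins 54 mm behind the grasp point. The pads swing forward as they close: fully open they stand 13 mm farther back than shut.
Start: joints at [-1.413, 0.477, 0.022, 1.555, -0.011, 1.109, -0.083], TCP at [0.177, 0.651, 0.248] pointing down, gripper open.
Joint ranges: [-2.96, 2.96], [-0.34, 2.1], [-1.41, 1.46], [0.24, 2.44], [-1.37, 4.51], [0.17, 1.92], [-2.96, 2.96]. Speed limits (rad/s): [2.39, 2.39, 3.14, 3.14, 3.14, 3.14, 3.14].

## Interface

Orientations are given as a unit quaternion [w, x, y, z].
In Python, from station import bot gives the robot as it stands. The module is installed in compiled form; this text tells all that it offers.
- The arm moves only by the tool carry_out, never from a script. Its argument "moves" is a list of rows, each a list of 3 entries, a list of its own where there are three numbers: the turn, a rotation vector about the tool's x, y, z in degrees, then the shift along the tool's x, y, z in cm, then the finger opening in cm, from 0 to 8.54. A call has 1 to 5 rows; each row is the pose to reach, as a shift and turn from the pose commanded when the call began, along the tool's axes at that moment; what a row does not reach only later rows make up. A row lasts 1/8 s, in which the tool goes at most 62.5 mm and 10.7 degrees, less where a joint would pass 70% of its speed; a pose out of reach is approached as far as the arm can. A call with a gripper value outside its range is refused whole. The fingers move at their own pace and stop on an object; "newtons" is the grip in N (left out, the last holds). Time passes only in rows, so rows that repeat a pose let the fingers close. It gives the time, the measured TCP pose, the force and the opening at its end, in the units of the state.
- bot.get_obs(): the state, without advancing time (a new reading comes with each control period).
- bot.read_camera(name): name is "scene" or "top"; returns the picture (384x512x3 uint8, red, green, blue); there is no depth.
- bot.camera_info(name): a dict with "vertical_fov" (degrees; the focal length in pixels is half the picture's height over the tangent of half this angle, whatever the lens; pixels are square), "cx", "cy" (the principal point, pixels), "position" and "attitude" of the camera in the world. Camera axes: x right, y up, looking along -z (the intrinsics and any distortion apply to the point x, -y, -z); pixel columns grow to the right and rows downward; lengths in m; the calibration is good to about 2 mm. A picture is of the moment at which its call begins. camera_info takes no time and is no camera call.
- bot.hand_in(): hands the job in, once; it reports no verdict.
Trained networks look in the newest picture that a camera, given by its name, has taken for a name from the list of things; names that differ only in an ending like _2 or _b are one class to them, and where a whole thing is asked for, a point or a joint stands for the part that bears it (a point fixed in the world has none). Each returns a list of dicts, best first, with "score" (0 to 1); they miss things now and then, are a little off and sometimes report something else, mostly with a low value. They report only what shows in the picture. A call takes as long as a camera call.
- bot.silhouettes(label, camera): "region" (384x512 bool, what is visible of it) and "location" ([column, row] in pixels, amid what is visible of it).
The state is a dict: "t": time; "q": joint angles; "joint_vel": joint speeds; "joint_torque": joint torques, N m; "eef_pos": TCP position; "tool_rot": TCP orientation; "contact_force": force on the tool from outside, world axes, zero at the start; "torque": the same for the moment, N m; "gripper_width": opening from 0.0 (shut) to 1.0 (fully open).
Only numpy, scipy, OpenCV 4.12 (cv2) and the standard library are available. Lean on these libraries where they do the work, as an engineer would, in place of code of your own. Each camera call takes 0.05 s, during which the arm holds its last target. There are 200 camera calls.

## Working session

There is one attempt and no reset: what is moved stays moved. The work goes in short steps, Python scripts to look and compute and a tool call to move; the robot and the scene stay as the last step left them, time stands still between calls to the robot, and variables do not carry over. Pictures are saved under pics/ and viewed, about 12 in all and at most 16, crops included, and the job is handed in when it is done.

Besides the shell and the picture viewer there is one more tool, called as a command line: name --argument value ..., lists and objects as JSON in quotes. carry_out: Moves the arm, as the interface text tells. Its arguments: {"type":"object","properties":{"moves":{"type":"array"},"newtons":{"type":"number"}},"required":["moves"]}

```bash
mkdir -p pics; ls; python3 - <<'E'
from station import bot
import cv2,numpy as np
o=bot.get_obs()
for k,v in o.items(): print(k,np.round(v,4))
for c in("scene","top"):
    print(bot.camera_info(c))
    cv2.imwrite(f"pics/{c}0.png",bot.read_camera(c)[:,:,::-1])
E
```

```text
pics
t 0.0
q [-1.4131  0.4778  0.0223  1.5565 -0.0115  1.1093 -0.0832]
joint_vel [-0.001  -0.0003  0.0009 -0.0002  0.0001 -0.0005 -0.0006]
joint_torque [ 4.00000e-04 -5.96453e+01  1.60760e+00 -2.81203e+01  1.23000e-02
  9.30000e-03 -0.00000e+00]
eef_pos [0.1772 0.6507 0.2473]
tool_rot [-0.000e+00  1.325e-01  9.912e-01 -9.000e-04]
contact_force [0.4903 0.7522 0.0173]
torque [-0.0087  0.0118  0.0033]
gripper_width 0.9979
{'vertical_fov': 44.638982454650005, 'cx': 262.0934148338612, 'cy': 190.29992538520833, 'position': array([-0.0931602 , -0.55983278,  0.86168609]), 'attitude': array([ 0.81169483,  0.36521787, -0.17625153, -0.42036034])}
{'vertical_fov': 54.79400015297956, 'cx': 260.16053961846336, 'cy': 194.0357541974034, 'position': array([ 0.42831983, -0.05779075,  1.03826919]), 'attitude': array([-0.69958916, -0.03841893,  0.05597156,  0.711313  ])}
```

View pics/scene0.png

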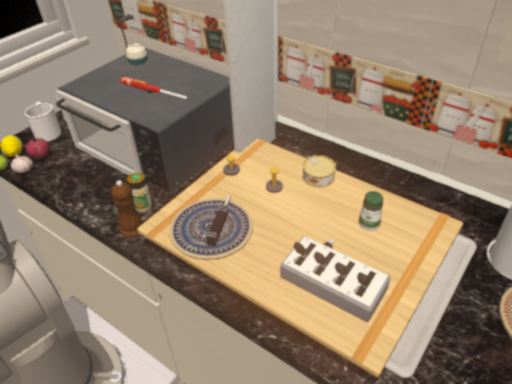

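View pics/top0.png

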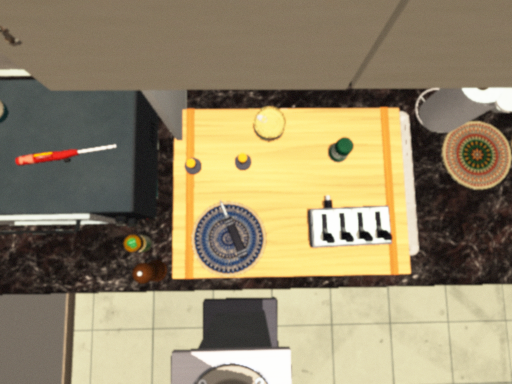

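```bash
cat > h.py <<'E'
import numpy as np,cv2
from station import bot
from scipy.spatial.transform import Rotation as R
from scipy.optimize import least_squares
def cam(c):
    i=bot.camera_info(c); q=i['attitude']; Rm=R.from_quat([q[1],q[2],q[3],q[0]]).as_matrix()
    return i['position'],Rm,192/np.tan(np.radians(i['vertical_fov']/2)),i['cx'],i['cy']
CA={c:cam(c) for c in('scene','top')}
def proj(c,P):
    p,Rm,f,cx,cy=CA[c]; X=(np.atleast_2d(P)-p)@Rm
    return np.c_[cx+f*X[:,0]/-X[:,2],cy-f*X[:,1]/-X[:,2]]
def ray(c,uv):
    p,Rm,f,cx,cy=CA[c]; d=Rm@np.array([(uv[0]-cx)/f,-(uv[1]-cy)/f,-1]); return p,d
def onz(c,uv,z):
    p,d=ray(c,uv); return p+d*(z-p[2])/d[2]
def tri(a,b):
    p,d=ray('scene',a);q,e=ray('top',b)
    s=np.linalg.lstsq(np.c_[d,-e],q-p,rcond=None)[0]
    A=p+s[0]*d;B=q+s[1]*e; return (A+B)/2,np.linalg.norm(A-B)
def crop(c,x0,x1,y0,y1,k,name,im=None):
    im=bot.read_camera(c) if im is None else im
    cv2.imwrite('pics/'+name,cv2.resize(im[y0:y1,x0:x1,::-1],None,fx=k,fy=k,interpolation=cv2.INTER_CUBIC))
E
python3 - <<'E'
from h import *
A=bot.read_camera('scene');B=bot.read_camera('top')
a=cv2.resize(A[150:320,160:400],None,fx=3.3,fy=3.3,interpolation=cv2.INTER_CUBIC)
cv2.imwrite('pics/s1.png',a[:,:,::-1])
b=cv2.resize(B[130:280,175:415],None,fx=3.3,fy=3.3,interpolation=cv2.INTER_CUBIC)
cv2.imwrite('pics/t1.png',b[:,:,::-1])
for l in['bank','trivet','probe','post_a','post_b','lever_1','lever_1_tip','probe_tip','post_a_top','tin','shaker','spice_b','pepper_mill']:
  for c in('scene','top'):
    for d in bot.silhouettes(l,c)[:5]:
        r=d['region'];ys,xs=np.nonzero(r)
        if len(xs): print(l,c,round(d['score'],2),np.round(d['location'],1),'cen',xs.mean().round(1),ys.mean().round(1),'box',xs.min(),xs.max(),ys.min(),ys.max(),r.sum())
E
```

```text
bank scene 0.59 [336.3 274.7] cen 335.1 277.6 box 280 389 237 321 5056
bank top 0.95 [349.8 226.1] cen 348.8 225.9 box 308 391 197 247 3237
trivet scene 0.93 [207.  232.7] cen 209.9 229.4 box 170 252 198 259 3462
trivet scene 0.75 [277.4 182.2] cen 274.1 182.8 box 266 282 168 191 218
trivet scene 0.73 [319.4 258.6] cen 320.1 258.6 box 314 326 252 266 136
trivet scene 0.59 [218.3 224.8] cen 217.6 224.6 box 206 228 203 245 490
trivet top 0.68 [228.6 236. ] cen 228.1 239.4 box 192 266 202 276 4054
probe scene 0.64 [218.8 221.4] cen 217.9 223.8 box 206 231 196 245 501
probe scene 0.24 [207.8 229.6] cen 210.3 229.5 box 170 252 198 259 3576
probe top 0.61 [233.6 236.3] cen 235.2 236.1 box 226 246 215 256 332
post_a scene 0.75 [273.1 186.1] cen 274.9 182.7 box 267 284 168 192 258
post_a scene 0.74 [235.7 166.1] cen 231.3 166.7 box 224 240 155 175 240
post_a top 0.77 [189.9 165.1] cen 192.7 166.4 box 185 200 159 174 206
post_a top 0.57 [243.5 160.8] cen 242.8 162.4 box 235 251 154 171 238
post_b scene 0.75 [273.1 186.1] cen 274.9 182.7 box 267 284 168 192 258
post_b scene 0.74 [235.7 166.1] 
[... 935 characters left out ...]
 168.6] cen 319.1 171.4 box 303 335 156 187 909
tin top 0.72 [269.5 125.2] cen 269.2 124.3 box 254 285 107 141 902
shaker scene 0.82 [371.  211.2] cen 371.1 211.4 box 359 382 191 230 746
shaker top 0.97 [340.7 148.9] cen 341.0 149.8 box 329 353 138 162 442
spice_b scene 0.76 [137.9 192.1] cen 140.0 192.1 box 128 151 172 212 658
spice_b scene 0.6 [236.4 164.8] cen 231.4 166.8 box 224 239 155 175 232
spice_b top 0.72 [134.3 243.6] cen 137.4 243.4 box 124 151 235 252 409
pepper_mill scene 0.8 [126.5 207.8] cen 126.1 209.0 box 111 141 180 237 1095
pepper_mill scene 0.56 [275.2 184.2] cen 274.0 182.5 box 266 282 167 192 261
pepper_mill top 0.8 [150.2 272.9] cen 149.9 271.9 box 133 167 260 283 641
```

View pics/s1.png

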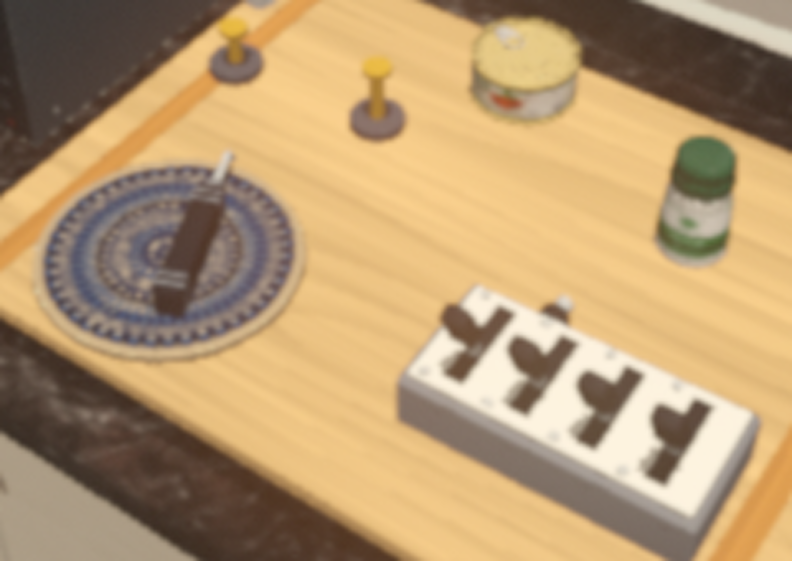

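View pics/t1.png

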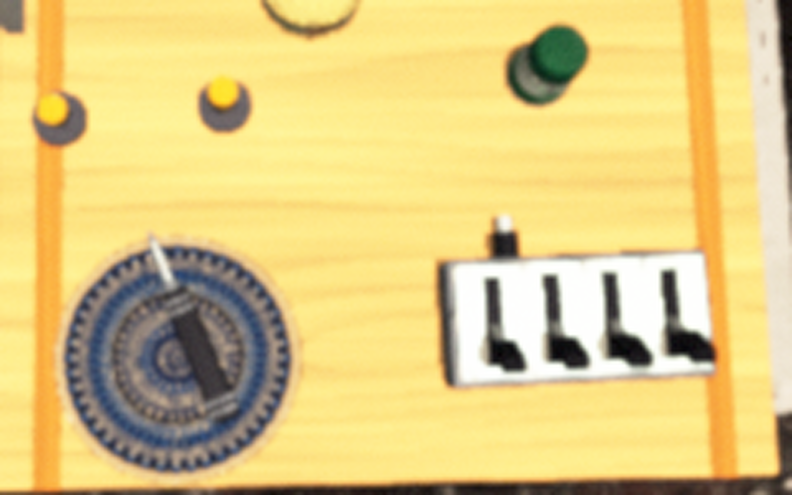

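```bash
python3 - <<'E'
from h import *
S=lambda u,v:np.array([160+(u+.5)/3.3-.5,150+(v+.5)/3.3-.5])
T=lambda u,v:np.array([175+(u+.5)/3.3-.5,130+(v+.5)/3.3-.5])
d={'BL':((476,286),(446,262)),'FL':((401,380),(452,384)),'BR':((757,420),(707,252)),'FR':((695,522),(715,372)),
'short':((234,27),(52,108)),'tall':((377,66),(223,92)),'trivetC':((171,258),(179,357)),
'rodtip':((230,155),(153,238)),'handlefront':((212,203),(178,304)),'handleback':((172,308),(222,408)),
'l1':((458,318),(510,356)),'l2':((524,351),(573,352)),'l3':((594,385),(632,352)),'l4':((668,422),(697,348)),}
for k,(a,b) in d.items():
    P,e=tri(S(*a),T(*b)); print(k,P.round(4),'gap',round(e,4), [onz('scene',S(*a),z).round(3)[:2].tolist()+onz('top',T(*b),z).round(3)[:2].tolist() for z in(.06,.1)])
E
```

```text
BL [ 0.5163 -0.2118  0.09  ] gap 0.005 [[0.542, -0.2, 0.517, -0.215], [0.51, -0.218, 0.514, -0.208]]
FL [ 0.4223 -0.2138  0.0881] gap 0.0064 [[0.443, -0.204, 0.42, -0.216], [0.417, -0.221, 0.42, -0.209]]
BR [ 0.5189 -0.4144  0.0942] gap 0.0002 [[0.546, -0.408, 0.522, -0.427], [0.514, -0.416, 0.518, -0.412]]
FR [ 0.4271 -0.4151  0.0978] gap 0.0045 [[0.455, -0.41, 0.426, -0.427], [0.427, -0.417, 0.426, -0.412]]
short [0.6422 0.0956 0.0925] gap 0.0039 [[0.675, 0.122, 0.648, 0.102], [0.636, 0.088, 0.639, 0.096]]
tall [ 0.6494 -0.0394  0.1097] gap 0.0043 [[0.7, -0.006, 0.66, -0.037], [0.661, -0.034, 0.65, -0.038]]
trivetC [4.463e-01 1.000e-04 5.090e-02] gap 0.0029 [[0.441, -0.007, 0.445, 0.001], [0.415, -0.035, 0.444, -0.002]]
rodtip [0.5402 0.0191 0.0703] gap 0.0026 [[0.549, 0.026, 0.54, 0.021], [0.517, -0.004, 0.536, 0.018]]
handlefront [ 0.489  -0.0024  0.0729] gap 0.0075 [[0.501, 0.004, 0.487, 0.001], [0.471, -0.024, 0.485, -0.001]]
handleback [ 0.4061 -0.0345  0.0565] gap 0.0046 [[0.405, -0.039, 0.405, -0.033], [0.381, -0.065, 0.406, -0.034]]
l1 [ 0.4407 -0.2449  0.151 ] gap 0.0022 [[0.51, -0.205, 0.441, -0.263], [0.48, -0.223, 0.441, -0.255]]
l2 [ 0.4425 -0.2908  0.15  ] gap 0.001 [[0.511, -0.257, 0.444, -0.314], [0.481, -0.272, 0.443, -0.303]]
l3 [ 0.4428 -0.3356  0.1492] gap 0.0046 [[0.512, -0.309, 0.443, -0.361], [0.482, -0.322, 0.442, -0.349]]
l4 [ 0.4444 -0.3832  0.1486] gap 0.003 [[0.513, -0.362, 0.445, -0.414], [0.482, -0.372, 0.444, -0.4]]
```

```bash
cat >> h.py <<'E'
def pose():
    o=bot.get_obs(); q=o['tool_rot']; return np.array(o['eef_pos']),R.from_quat([q[1],q[2],q[3],q[0]]),o
def down(deg):  # tool x at world angle deg, z down
    a=np.radians(deg);x=np.array([np.cos(a),np.sin(a),0]);z=np.array([0,0,-1.]);return R.from_matrix(np.c_[x,np.cross(z,x),z])
def plan(wps):
    p,r,o=pose(); print('now',p.round(4),'yaw',np.degrees(np.arctan2(*r.as_matrix()[1::-1,0])).round(2),'F',np.round(o['contact_force'],1),'t',round(o['t'],2))
    for (x,y,z,d) in wps:
        g=np.array([x,y,z]);rg=down(d)
        print('turn',(r.inv()*rg).as_rotvec(degrees=True).round(2),'shift cm',(r.inv().apply(g-p)*100).round(2)); p,r=g,rg
E
python3 - <<'E'
from h import *
plan([(.45,.45,.3,164.8),(.55,.18,.30,164.8),(.52,-.12,.3,181.4),(.405,-.245,.24,181.4),(.405,-.245,.152,181.4)])
E
```

```text
now [0.1773 0.6513 0.2483] yaw 164.77 F [0.7 0.5 0.2] t 1.5
turn [ 0.   -0.   -0.03] shift cm [-31.6  -12.26  -5.17]
turn [0. 0. 0.] shift cm [-16.73 -23.43   0.  ]
turn [  0.    0.  -16.6] shift cm [ -4.97 -29.74   0.  ]
turn [0. 0. 0.] shift cm [ 11.8  -12.22   6.  ]
turn [0. 0. 0.] shift cm [0.  0.  8.8]
```

carry_out --moves '[[[0,0,0],[-28,-11,-5],0],[[0,0,0],[-28,-11,-5],0],[[0,0,0],[-28,-11,-5],0],[[0,0,0],[-28,-11,-5],0],[[0,0,0],[-28,-11,-5],0]]'

```text
t: 2.12
eef_pos: [0.4206, 0.4698, 0.299]
tool_rot: [0.0, 0.133, 0.991, 0.0]
contact_force: [0.0, 0.7, 0.9]
gripper_width: 0.001
```

carry_out --moves '[[[0,0,0],[-17,-24,0],0],[[0,0,0],[-17,-24,0],0],[[0,0,0],[-17,-24,0],0],[[0,0,0],[-17,-24,0],0],[[0,0,0],[-17,-24,0],0]]'

```text
t: 2.75
eef_pos: [0.5204, 0.192, 0.2987]
tool_rot: [0.0, 0.134, 0.991, -0.0]
contact_force: [1.6, 0.2, 0.4]
gripper_width: -0.002
```

```bash
python3 - <<'E'
from h import *
plan([(.51,-.12,.3,181.4),(.405,-.245,.24,181.4),(.405,-.245,.152,181.4)])
E
```

```text
now [0.5204 0.192  0.2987] yaw 164.61 F [1.6 0.2 0.4] t 2.75
turn [ -0.     0.05 -16.79] shift cm [ -7.28 -30.36  -0.13]
turn [0. 0. 0.] shift cm [ 10.8  -12.24   6.  ]
turn [0. 0. 0.] shift cm [0.  0.  8.8]
```

carry_out --moves '[[[0,0,-16.8],[-7,-29,0],0],[[0,0,-16.8],[-7,-29,0],0],[[0,0,-16.8],[-7,-29,0],0],[[0,0,-16.8],[-7,-29,0],0],[[0,0,-16.8],[-7,-29,0],0]]'

```text
t: 3.38
eef_pos: [0.5104, -0.1056, 0.2987]
tool_rot: [0.0, -0.013, 1.0, -0.0]
contact_force: [0.5, -0.1, 0.2]
gripper_width: 0.003
```

carry_out --moves '[[[0,0,0],[10.5,-13.5,5],0],[[0,0,0],[10.5,-13.5,5],0],[[0,0,0],[10.5,-13.5,5],0],[[0,0,0],[10.5,-13.5,5],0],[[0,0,0],[10.5,-13.5,5],0]]'

```text
t: 4.0
eef_pos: [0.4102, -0.2403, 0.2486]
tool_rot: [0.0, -0.014, 1.0, 0.0]
contact_force: [0.4, 0.9, 0.9]
gripper_width: -0.002
```

```bash
python3 - <<'E'
from h import *
plan([(.405,-.245,.22,181.4),(.405,-.245,.152,181.4)])
crop('scene',230,420,160,330,3.4,'s2.png');crop('top',290,410,170,290,3.4,'t2.png')
E
```

```text
now [ 0.4102 -0.2403  0.2486] yaw -178.42 F [0.4 0.9 0.9] t 4.0
turn [0.01 0.05 0.18] shift cm [ 0.54 -0.46  2.86]
turn [0. 0. 0.] shift cm [0.  0.  6.8]
```

View pics/s2.png

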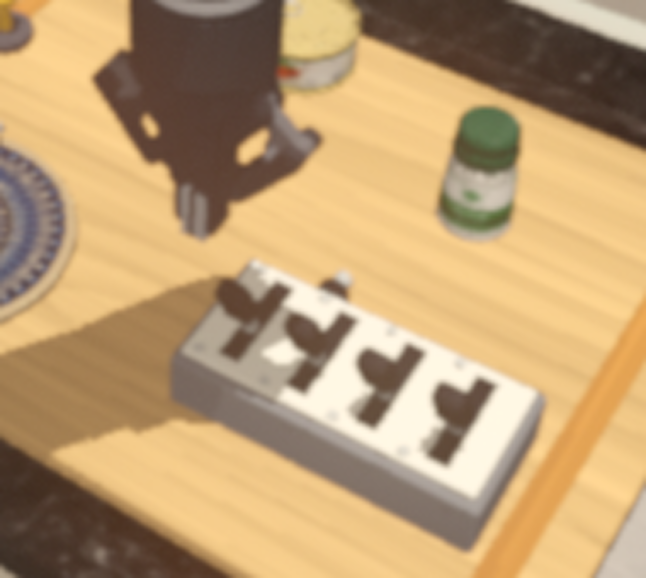

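```bash
python3 - <<'E'
from h import *
print((proj('scene',[.41,-.2403,.2316])-[230,160])*3.4,(proj('top',[.41,-.2403,.2316])-[290,170])*3.4)
for y in(69,23,-23,-69):
  a=.025;b=np.array([-37,y])/1000;P=[.4685+b[0]*np.cos(a)-b[1]*np.sin(a),-.314+b[0]*np.sin(a)+b[1]*np.cos(a),.162];print(np.round(P,4),(proj('scene',P)-[230,160])*3.4,(proj('top',P)-[290,170])*3.4)
E
```

```text
[[197.65401939 226.38931334]] [[155.7542005  275.05956761]]
[ 0.4298 -0.2459  0.162 ] [[222.71074109 292.85666445]] [[139.87139835 244.16476831]]
[ 0.4309 -0.2919  0.162 ] [[292.33076749 326.77786967]] [[205.66688416 241.28866562]]
[ 0.4321 -0.3379  0.162 ] [[365.07935385 362.22341393]] [[271.26066981 238.42137982]]
[ 0.4332 -0.3839  0.162 ] [[441.17223257 399.29840928]] [[336.65368137 235.5628704 ]]
```

View pics/t2.png

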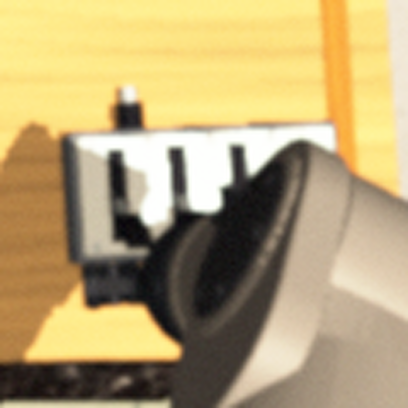

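carry_out --moves '[[[0,0,0],[1.3,-0.5,3],0],[[0,0,0],[1.3,-0.5,6],0],[[0,0,0],[1.3,-0.5,9],0],[[0,0,0],[1.3,-0.5,9],0]]' --newtons 30

```text
t: 4.6
eef_pos: [0.3964, -0.2445, 0.157]
tool_rot: [-0.002, -0.015, 1.0, 0.001]
contact_force: [0.6, -0.3, -0.1]
gripper_width: -0.0
```

carry_out --moves '[[[0,0,0],[-0.4,0,0],0],[[0,0,0],[-0.8,0,0],0],[[0,0,0],[-1.2,0,0],0],[[0,0,0],[-1.5,0,0],0],[[0,0,0],[-1.8,0,0],0]]'

```text
t: 5.22
eef_pos: [0.415, -0.2455, 0.1584]
tool_rot: [0.0, -0.014, 1.0, 0.0]
contact_force: [0.1, 0.0, 0.4]
gripper_width: -0.003
```

carry_out --moves '[[[0,0,0],[-0.2,0,0],0],[[0,0,0],[-0.4,0,0],0],[[0,0,0],[-0.6,0,0],0],[[0,0,0],[-0.6,0,0],0]]'

```text
t: 5.72
eef_pos: [0.4205, -0.2454, 0.1582]
tool_rot: [-0.0, -0.014, 1.0, 0.0]
contact_force: [-3.7, 0.5, 2.7]
gripper_width: 0.001
```

carry_out --moves '[[[0,0,0],[-0.2,0,0],0],[[0,0,0],[-0.4,0,0],0],[[0,0,0],[-0.4,0,0],0]]'

```text
t: 6.1
eef_pos: [0.4232, -0.2453, 0.158]
tool_rot: [-0.001, -0.013, 1.0, 0.0]
contact_force: [-8.7, -0.6, 5.9]
gripper_width: -0.004
```

carry_out --moves '[[[0,0,0],[-0.1,0,0],0],[[0,0,0],[-0.2,0,0],0],[[0,0,0],[-0.2,0,0],0]]'

```text
t: 6.48
eef_pos: [0.4241, -0.2453, 0.158]
tool_rot: [-0.002, -0.013, 1.0, 0.001]
contact_force: [-12.1, -0.3, 9.6]
gripper_width: -0.003
```

carry_out --moves '[[[0,0,0],[2,0,0],0],[[0,0,0],[2.5,0,0],0],[[0,0,0],[2.5,-4.6,0],0],[[0,0,0],[2.5,-4.6,0],0],[[0,0,0],[0.8,-4.6,0],0]]'

```text
t: 7.1
eef_pos: [0.4198, -0.2913, 0.1583]
tool_rot: [-0.0, -0.013, 1.0, 0.0]
contact_force: [-8.1, -0.0, 6.5]
gripper_width: 0.0
```

carry_out --moves '[[[0,0,0],[-0.3,0,0],0],[[0,0,0],[-0.6,0,0],0],[[0,0,0],[-0.8,0,0],0],[[0,0,0],[-0.8,0,0],0]]'

```text
t: 7.6
eef_pos: [0.4255, -0.2905, 0.1579]
tool_rot: [-0.003, -0.014, 1.0, 0.001]
contact_force: [-12.5, 0.1, 8.5]
gripper_width: -0.003
```

carry_out --moves '[[[0,0,0],[2,0,0],0],[[0,0,0],[2.5,0,0],0],[[0,0,0],[2.5,-4.6,0],0],[[0,0,0],[2.5,-4.6,0],0],[[0,0,0],[1.2,-4.6,0],0]]'

```text
t: 8.22
eef_pos: [0.4172, -0.3371, 0.1582]
tool_rot: [-0.0, -0.013, 1.0, 0.0]
contact_force: [-1.0, 0.8, 0.2]
gripper_width: 0.003
```

carry_out --moves '[[[0,0,0],[-0.3,0,0],0],[[0,0,0],[-0.6,0,0],0],[[0,0,0],[-0.9,0,0],0],[[0,0,0],[-1.1,0,0],0],[[0,0,0],[-1.1,0,0],0]]'

```text
t: 8.85
eef_pos: [0.426, -0.3367, 0.158]
tool_rot: [-0.002, -0.013, 1.0, 0.001]
contact_force: [-10.6, 1.2, 7.5]
gripper_width: -0.0
```

Lever 3 looks blocked as well; trying lever 4.

carry_out --moves '[[[0,0,0],[2,0,0],0],[[0,0,0],[2.5,0,0],0],[[0,0,0],[2.5,-4.6,0],0],[[0,0,0],[2.5,-4.6,0],0],[[0,0,0],[1.2,-4.6,0],0]]'

```text
t: 9.48
eef_pos: [0.4173, -0.3833, 0.1582]
tool_rot: [-0.0, -0.013, 1.0, 0.0]
contact_force: [0.5, -0.0, 0.1]
gripper_width: 0.002
```

carry_out --moves '[[[0,0,0],[-0.3,0,0],0],[[0,0,0],[-0.6,0,0],0],[[0,0,0],[-0.9,0,0],0],[[0,0,0],[-1.1,0,0],0],[[0,0,0],[-1.1,0,0],0]]'

```text
t: 10.1
eef_pos: [0.4289, -0.383, 0.1583]
tool_rot: [0.0, -0.014, 1.0, 0.0]
contact_force: [-2.3, -0.1, 1.2]
gripper_width: -0.001
```

carry_out --moves '[[[0,0,0],[-0.9,0,0],0],[[0,0,0],[-1.8,0,0],0],[[0,0,0],[-2.7,0,0],0],[[0,0,0],[-3.5,0,0],0],[[0,0,0],[-3.8,0,0],0]]'

```text
t: 10.72
eef_pos: [0.4674, -0.382, 0.1582]
tool_rot: [0.0, -0.014, 1.0, -0.0]
contact_force: [-2.8, -1.1, 1.5]
gripper_width: 0.003
```

carry_out --moves '[[[0,0,0],[-0.3,0,0],0],[[0,0,0],[-0.6,0,0],0],[[0,0,0],[-0.9,0,0],0],[[0,0,0],[-1.2,0,0],0],[[0,0,0],[-1.2,0,0],0]]'

```text
t: 11.35
eef_pos: [0.4791, -0.3816, 0.1583]
tool_rot: [0.0, -0.014, 1.0, 0.0]
contact_force: [-1.1, 0.2, -0.4]
gripper_width: 0.001
```

carry_out --moves '[[[0,0,0],[-0.3,0,0],0],[[0,0,0],[-0.6,0,0],0],[[0,0,0],[-0.8,0,0],0],[[0,0,0],[-0.8,0,0],0]]'

```text
t: 11.85
eef_pos: [0.4843, -0.3817, 0.1581]
tool_rot: [-0.002, -0.013, 1.0, 0.001]
contact_force: [-7.9, 1.0, 4.2]
gripper_width: -0.0
```

carry_out --moves '[[[0,0,0],[-0.2,0,0],0],[[0,0,0],[-0.4,0,0],0],[[0,0,0],[-0.4,0,0],0]]'

```text
t: 12.22
eef_pos: [0.4846, -0.3818, 0.158]
tool_rot: [-0.005, -0.012, 1.0, 0.002]
contact_force: [-17.5, 2.9, 11.6]
gripper_width: -0.002
```

carry_out --moves '[[[0,0,0],[4,0,0],0],[[0,0,0],[8.3,0,0],0],[[0,0,0],[8.3,4.6,0],0],[[0,0,0],[8.3,4.6,0],0],[[0,0,0],[7.1,4.6,0],0]]'

```text
t: 12.85
eef_pos: [0.4194, -0.3379, 0.159]
tool_rot: [0.001, -0.014, 1.0, -0.0]
contact_force: [0.6, 0.3, 0.3]
gripper_width: 0.004
```

carry_out --moves '[[[0,0,0],[-0.3,0,0],0],[[0,0,0],[-0.6,0,0],0],[[0,0,0],[-0.9,0,0],0],[[0,0,0],[-1.1,0,0],0],[[0,0,0],[-1.1,0,0],0]]'

```text
t: 13.48
eef_pos: [0.4261, -0.338, 0.158]
tool_rot: [-0.002, -0.012, 1.0, 0.001]
contact_force: [-10.1, 1.1, 7.5]
gripper_width: -0.002
```

Lever 3 still blocked; lever 2.

carry_out --moves '[[[0,0,0],[2,0,0],0],[[0,0,0],[2.5,0,0],0],[[0,0,0],[2.5,4.6,0],0],[[0,0,0],[2.5,4.6,0],0],[[0,0,0],[1.2,4.6,0],0]]'

```text
t: 14.1
eef_pos: [0.4162, -0.2918, 0.1586]
tool_rot: [0.0, -0.013, 1.0, -0.0]
contact_force: [0.1, -0.2, 0.2]
gripper_width: -0.0
```

carry_out --moves '[[[0,0,0],[-0.3,0,0],0],[[0,0,0],[-0.6,0,0],0],[[0,0,0],[-0.9,0,0],0],[[0,0,0],[-1.1,0,0],0],[[0,0,0],[-1.1,0,0],0]]'

```text
t: 14.72
eef_pos: [0.4268, -0.2916, 0.1583]
tool_rot: [-0.0, -0.013, 1.0, -0.0]
contact_force: [-3.1, -0.9, 1.6]
gripper_width: 0.001
```

carry_out --moves '[[[0,0,0],[-0.9,0,0],0],[[0,0,0],[-1.8,0,0],0],[[0,0,0],[-2.7,0,0],0],[[0,0,0],[-3.6,0,0],0],[[0,0,0],[-4.4,0,0],0]]'

```text
t: 15.35
eef_pos: [0.4714, -0.2897, 0.1579]
tool_rot: [-0.0, -0.014, 1.0, 0.0]
contact_force: [-3.5, 0.1, -0.8]
gripper_width: 0.001
```

carry_out --moves '[[[0,0,0],[-0.4,0,0],0],[[0,0,0],[-0.8,0,0],0],[[0,0,0],[-1.2,0,0],0],[[0,0,0],[-1.4,0,0],0],[[0,0,0],[-1.4,0,0],0]]'

```text
t: 15.98
eef_pos: [0.4816, -0.2897, 0.1579]
tool_rot: [-0.003, -0.013, 1.0, 0.001]
contact_force: [-12.3, 1.1, 6.6]
gripper_width: -0.004
```

carry_out --moves '[[[0,0,0],[4,0,0],0],[[0,0,0],[8.1,0,0],0],[[0,0,0],[8.1,4.6,0],0],[[0,0,0],[8.1,4.6,0],0],[[0,0,0],[6.9,4.6,0],0]]'

```text
t: 16.6
eef_pos: [0.4159, -0.2459, 0.1589]
tool_rot: [0.001, -0.014, 1.0, -0.0]
contact_force: [0.2, 0.1, 0.5]
gripper_width: -0.002
```

carry_out --moves '[[[0,0,0],[-0.3,0,0],0],[[0,0,0],[-0.6,0,0],0],[[0,0,0],[-0.9,0,0],0],[[0,0,0],[-1.1,0,0],0],[[0,0,0],[-1.1,0,0],0]]'

```text
t: 17.23
eef_pos: [0.4233, -0.2459, 0.1578]
tool_rot: [-0.002, -0.013, 1.0, 0.0]
contact_force: [-8.2, -0.3, 5.8]
gripper_width: -0.002
```

carry_out --moves '[[[0,0,0],[2.5,0,0],0],[[0,0,0],[2.5,-5,0],0],[[0,0,0],[2.5,-9.2,0],0],[[0,0,0],[2.5,-9.2,0],0],[[0,0,0],[1.2,-9.2,0],0]]'

```text
t: 17.85
eef_pos: [0.4158, -0.3373, 0.1579]
tool_rot: [-0.0, -0.013, 1.0, 0.0]
contact_force: [-0.3, -0.5, -0.7]
gripper_width: -0.0
```

carry_out --moves '[[[0,0,0],[-0.3,0,0],0],[[0,0,0],[-0.6,0,0],0],[[0,0,0],[-0.9,0,0],0],[[0,0,0],[-1.2,0,0],0],[[0,0,0],[-1.2,0,0],0]]'

```text
t: 18.48
eef_pos: [0.4281, -0.337, 0.1582]
tool_rot: [-0.0, -0.014, 1.0, 0.0]
contact_force: [-3.7, 0.7, 1.9]
gripper_width: -0.002
```

carry_out --moves '[[[0,0,0],[-0.9,0,0],0],[[0,0,0],[-1.8,0,0],0],[[0,0,0],[-2.7,0,0],0],[[0,0,0],[-3.6,0,0],0],[[0,0,0],[-4.4,0,0],0]]'

```text
t: 19.1
eef_pos: [0.4728, -0.3359, 0.1579]
tool_rot: [-0.0, -0.014, 1.0, -0.0]
contact_force: [-3.1, -1.3, -2.0]
gripper_width: 0.001
```

carry_out --moves '[[[0,0,0],[-0.4,0,0],0],[[0,0,0],[-0.8,0,0],0],[[0,0,0],[-1.2,0,0],0],[[0,0,0],[-1.4,0,0],0],[[0,0,0],[-1.4,0,0],0]]'

```text
t: 19.73
eef_pos: [0.4829, -0.3355, 0.1579]
tool_rot: [-0.003, -0.013, 1.0, 0.001]
contact_force: [-10.8, 1.8, 5.9]
gripper_width: -0.003
```

carry_out --moves '[[[0,0,0],[4,0,0],0],[[0,0,0],[8.1,0,0],0],[[0,0,0],[8.1,5,0],0],[[0,0,0],[8.1,9.2,0],0],[[0,0,0],[6.9,9.2,0],0]]'

```text
t: 20.35
eef_pos: [0.4155, -0.2424, 0.1586]
tool_rot: [0.001, -0.016, 1.0, 0.001]
contact_force: [0.7, -1.2, 1.1]
gripper_width: -0.002
```

carry_out --moves '[[[0,0,0],[-0.3,0,0],0],[[0,0,0],[-0.6,0,0],0],[[0,0,0],[-0.9,0,0],0],[[0,0,0],[-1.2,0,0],0],[[0,0,0],[-1.2,0,0],0]]'

```text
t: 20.98
eef_pos: [0.4268, -0.2457, 0.1583]
tool_rot: [0.0, -0.013, 1.0, -0.0]
contact_force: [-2.2, -1.2, 0.6]
gripper_width: 0.001
```

Lever 1 is free now.

carry_out --moves '[[[0,0,0],[-0.9,0,0],0],[[0,0,0],[-1.8,0,0],0],[[0,0,0],[-2.7,0,0],0],[[0,0,0],[-3.6,0,0],0],[[0,0,0],[-4.4,0,0],0]]'

```text
t: 21.6
eef_pos: [0.471, -0.2437, 0.1579]
tool_rot: [-0.001, -0.014, 1.0, 0.0]
contact_force: [-2.9, 0.1, -0.7]
gripper_width: -0.002
```

carry_out --moves '[[[0,0,0],[-0.4,0,0],0],[[0,0,0],[-0.8,0,0],0],[[0,0,0],[-1.2,0,0],0],[[0,0,0],[-1.4,0,0],0],[[0,0,0],[-1.4,0,0],0]]'

```text
t: 22.22
eef_pos: [0.4803, -0.2437, 0.1578]
tool_rot: [-0.004, -0.013, 1.0, 0.001]
contact_force: [-14.6, 1.2, 10.8]
gripper_width: -0.004
```

carry_out --moves '[[[0,0,0],[3,0,0],0],[[0,0,0],[5,0,-5],0],[[0,0,0],[5,6,-11],4.5],[[0,0,0],[5,12,-11],4.5],[[0,0,0],[5,18,-11],4.5]]'

```text
t: 22.85
eef_pos: [0.4318, -0.0755, 0.27]
tool_rot: [0.003, -0.013, 1.0, 0.0]
contact_force: [1.5, -0.4, 0.3]
gripper_width: 0.529
```

```bash
python3 - <<'E'
from h import *
plan([(.445,-.015,.2,180)])
A=bot.read_camera('scene');B=bot.read_camera('top')
a=cv2.resize(A[155:325,160:400],None,fx=3.3,fy=3.3,interpolation=cv2.INTER_CUBIC)
cv2.imwrite('pics/s3.png',a[:,:,::-1])
b=cv2.resize(B[130:280,175:415],None,fx=3.3,fy=3.3,interpolation=cv2.INTER_CUBIC)
cv2.imwrite('pics/t3.png',b[:,:,::-1])
E
```

```text
now [ 0.4318 -0.0755  0.27  ] yaw -178.5 F [ 1.5 -0.4  0.3] t 22.85
turn [0.06 0.36 1.5 ] shift cm [-1.44  6.01  7.01]
```

View pics/s3.png

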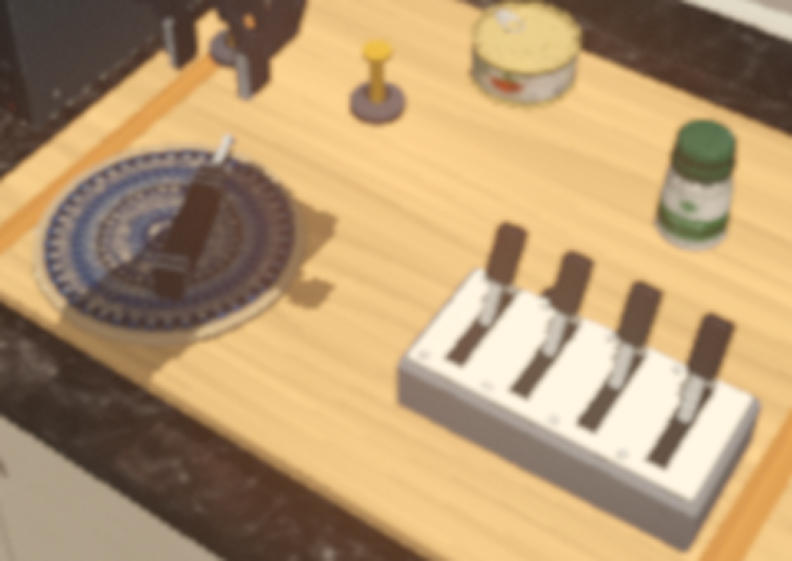

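View pics/t3.png

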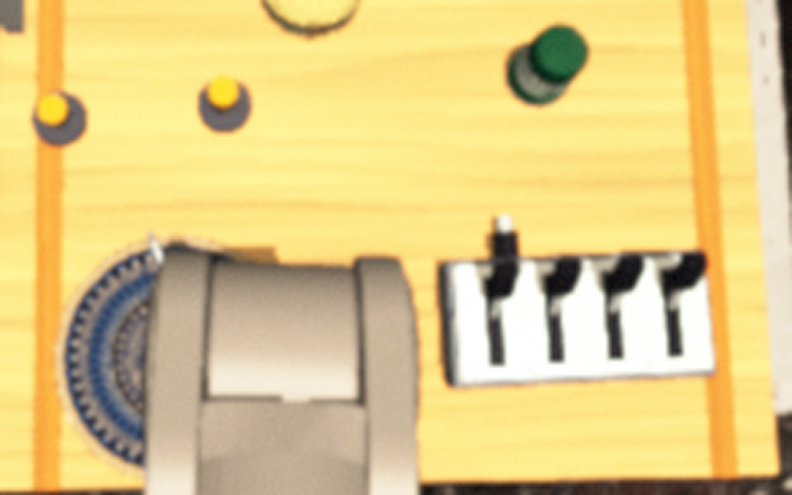

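```bash
cat > fit.py <<'E'
from h import *
from scipy.optimize import minimize
K=8
def box(x,y,th,z0=.059):
    b=np.array([[i*.055,j*.011,k] for i in(-1,1) for j in(-1,1) for k in(0,.026)])
    c,s=np.cos(th),np.sin(th);return np.c_[x+c*b[:,0]-s*b[:,1],y+s*b[:,0]+c*b[:,1],z0+b[:,2]]
def tip(x,y,th,z0=.059): return np.array([x+.105*np.cos(th),y+.105*np.sin(th),z0+.001])
def rend(c,P,o,sh):
    uv=((proj(c,P)-o+.5)*K-.5).round().astype(np.int32); m=np.zeros(sh,np.uint8)
    cv2.fillConvexPoly(m,cv2.convexHull(uv),1); return cv2.GaussianBlur(m.astype(np.float32),(0,0),K*.6)
W={'scene':(np.array([195,185]),45,70),'top':(np.array([210,190]),50,75)}
def dark(c,im):
    o,w,h=W[c]; s=im[o[1]:o[1]+h,o[0]:o[0]+w]; s=cv2.resize(s,None,fx=K,fy=K,interpolation=cv2.INTER_CUBIC).astype(int)
    return s
E
python3 - <<'E'
from fit import *
ims={'scene':cv2.imread('pics/scene0.png')[:,:,::-1],'top':cv2.imread('pics/top0.png')[:,:,::-1]}
M={}
for c in ims:
    s=dark(c,ims[c]); v=s.max(2)
    m=cv2.GaussianBlur((v<(85 if c=='scene' else 80)).astype(np.uint8)*255,(0,0),3)>127
    n,l,st,_=cv2.connectedComponentsWithStats(m.astype(np.uint8)); k=1+st[1:,4].argmax(); print(c,st[k]/K); M[c]=(l==k).astype(np.float32)
def cost(p):
    return sum(((rend(c,box(*p),W[c][0],M[c].shape)-M[c])**2).sum()/M[c].sum() for c in ims)
best=min((minimize(cost,[x,-.018,t],method='Nelder-Mead',options=dict(initial_simplex=[[x,-.018,t],[x+.01,-.018,t],[x,-.008,t],[x,-.018,t+.1]])) for x in(.44,.455) for t in(.25,.4)),key=lambda r:r.fun)
print(best.x,best.fun)
for c in ims:
    r=minimize(lambda p:((rend(c,box(*p),W[c][0],M[c].shape)-M[c])**2).sum()/M[c].sum(),best.x,method='Nelder-Mead',options=dict(initial_simplex=[best.x,best.x+[.006,0,0],best.x+[0,.006,0],best.x+[0,0,.06]]));print(c,r.x,r.fun)
out=[]
for c in ims:
    s=dark(c,ims[c]).clip(0,255).astype(np.uint8).copy()
    uv=((proj(c,box(*best.x))-W[c][0]+.5)*K-.5).round().astype(np.int32)
    cv2.polylines(s,[cv2.convexHull(uv)],True,(255,0,0),1)
    t=((proj(c,tip(*best.x))-W[c][0]+.5)*K-.5)[0].astype(int); cv2.circle(s,tuple(int(a) for a in t),5,(0,255,0),1)
    cs,_=cv2.findContours(M[c].astype(np.uint8),0,1);cv2.drawContours(s,cs,-1,(255,255,0),1)
    out.append(cv2.resize(s,(390,600*0+int(390*s.shape[0]/s.shape[1]))))
h=max(o.shape[0] for o in out); out=[np.pad(o,((0,h-o.shape[0]),(0,0),(0,0))) for o in out]
cv2.imwrite('pics/f1.png',np.hstack(out)[:600,:,::-1]);print(np.hstack(out).shape)
E
```

```text
scene [ 16.     31.625  14.375  20.    754.125]
top [  16.75    33.375   18.875   27.625 1904.5  ]
[ 0.46159117 -0.00404413  0.77274699] 4.235914707183838
scene [ 0.465862   -0.00435663  0.77045533] 3.2116148471832275
top [ 0.46008337 -0.01076324  0.40770304] 0.5931226015090942
(606, 780, 3)
```

View pics/f1.png

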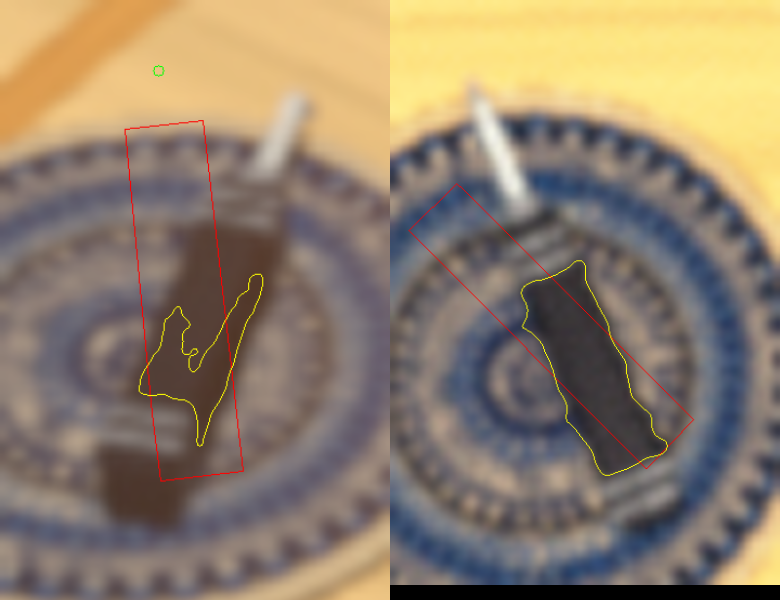

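```bash
python3 - <<'E'
from fit import *
pol={'scene':(np.array([(222,176),(290,182),(286,238),(182,525),(108,520),(100,460)])/8.667),'top':np.array([(107,228),(165,208),(290,478),(285,505),(238,530),(222,505)])/7.8}
M={}
for c in pol:
    o,w,h=W[c];m=np.zeros((h*K,w*K),np.uint8);cv2.fillPoly(m,[(pol[c]*K).astype(np.int32)],1);M[c]=m.astype(np.float32)
def fit(cs):
    f=lambda p:sum(((rend(c,box(*p),W[c][0],M[c].shape)-M[c])**2).sum()/M[c].sum() for c in cs)
    b=np.array([.445,-.018,.4]);return minimize(f,b,method='Nelder-Mead',options=dict(initial_simplex=[b,b+[.02,0,0],b+[0,.02,0],b+[0,0,.2]]))
for cs in(['scene','top'],['scene'],['top']):
    r=fit(cs);print(cs,r.x.round(4),round(r.fun,3),'tip',tip(*r.x).round(4))
s=W['scene'][0]+np.array([298,97])/8.667-.5;t=W['top'][0]+np.array([83,95])/7.8-.5
print('tip tri',tri(s,t),onz('scene',s,.062),onz('top',t,.062))
plan([(.448,-.014,.2,-157)])
E
```

```text
['scene', 'top'] [ 0.4502 -0.017   0.4106] 0.284 tip [0.5464 0.0249 0.06  ]
['scene'] [ 0.4501 -0.0197  0.4205] 0.148 tip [0.546  0.0232 0.06  ]
['top'] [ 0.4484 -0.0166  0.4034] 0.064 tip [0.545  0.0246 0.06  ]
tip tri (array([0.5404696 , 0.02096382, 0.07223994]), np.float64(0.003238950501936607)) [0.54984007 0.02732817 0.062     ] [0.54053069 0.02298515 0.062     ]
now [ 0.4314 -0.0705  0.269 ] yaw -177.86 F [ 0.1 -1.6  0.3] t 22.95
turn [  0.12   0.24 -20.86] shift cm [-1.84  5.57  6.92]
```

carry_out --moves '[[[0,0,-10.7],[-1,3,5],4.5],[[0,0,-21.4],[-1.9,5.2,9],4.5],[[0,0,-21.4],[-1.9,5.2,12],4.5],[[0,0,-21.4],[-1.9,5.2,12],4.5]]' --newtons 80

```text
t: 23.45
eef_pos: [0.4471, -0.0247, 0.1466]
tool_rot: [-0.002, -0.199, 0.98, -0.0]
contact_force: [0.2, -0.3, 0.4]
gripper_width: 0.529
```

```bash
python3 - <<'E'
from h import *
plan([(.449,-.017,.0795,-156.5)])
crop('scene',170,260,160,260,6,'s4.png')
E
```

```text
now [ 0.4471 -0.0247  0.1466] yaw -157.04 F [ 0.2 -0.3  0.4] t 23.45
turn [ 0.03 -0.17 -0.54] shift cm [-0.5   0.63  6.71]
```

View pics/s4.png

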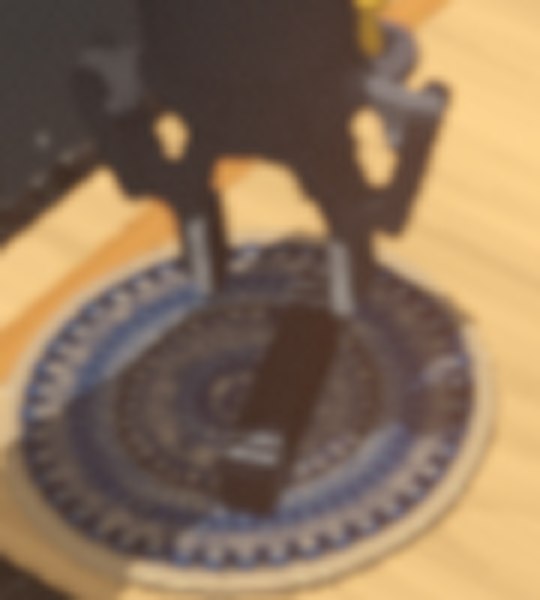

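Gripper straddles the handle region ((250,430) in the crop) as planned; descend and grip.

carry_out --moves '[[[0,0,0],[-0.5,0.6,3],4.5],[[0,0,0],[-0.5,0.6,5.5],4.5],[[0,0,0],[-0.5,0.6,6.7],4.5],[[0,0,0],[-0.5,0.6,6.7],4.5]]'

```text
t: 24.0
eef_pos: [0.4505, -0.0175, 0.0814]
tool_rot: [0.0, -0.199, 0.98, -0.0]
contact_force: [-0.3, -0.4, -0.1]
gripper_width: 0.524
```

carry_out --moves '[[[0,0,0],[0,0,0],1.5],[[0,0,0],[0,0,0],1.5],[[0,0,0],[0,0,0],1.5],[[0,0,0],[0,0,0],1.5],[[0,0,0],[0,0,0],1.5]]' --newtons 80

```text
t: 24.62
eef_pos: [0.4509, -0.0173, 0.0821]
tool_rot: [0.001, -0.199, 0.98, 0.0]
contact_force: [-0.2, -0.1, 7.0]
gripper_width: 0.24
```

carry_out --moves '[[[0,0,0],[0,0,-2],1.5],[[0,0,0],[0,0,-4],1.5],[[0,0,0],[0,0,-6],1.5],[[0,0,0],[0,0,-6],1.5]]'

```text
t: 25.12
eef_pos: [0.4513, -0.0171, 0.1424]
tool_rot: [0.002, -0.199, 0.98, 0.0]
contact_force: [-0.1, 0.9, -1.2]
gripper_width: 0.236
```

```bash
python3 - <<'E'
from h import *
A=bot.read_camera('scene');B=bot.read_camera('top')
a=cv2.resize(A[140:240,190:300],(495,450),interpolation=cv2.INTER_CUBIC)
b=cv2.resize(B[145:245,185:255],(300,429),interpolation=cv2.INTER_CUBIC)
b=np.pad(b,((0,21),(0,0),(0,0)))
cv2.imwrite('pics/g.png',np.hstack([a,b])[:,:,::-1])
p,r,o=pose();print(p,r.as_matrix()[:,0],o['gripper_width'])
T=p-.105*r.as_matrix()[:,0]+[0,0,-.0195];print(T,(proj('scene',T)-[190,140]+.5)*4.5,(proj('top',T)-[185,145]+.5)*4.29)
E
```

```text
[ 0.44999568 -0.01707602  0.14079608] [-9.20660990e-01 -3.90362482e-01 -6.88854687e-04] 0.23469483160142998
[0.54666508 0.02391205 0.12136841] [[170.93017433 177.93533015]] [[142.726895   223.26191018]]
```

View pics/g.png

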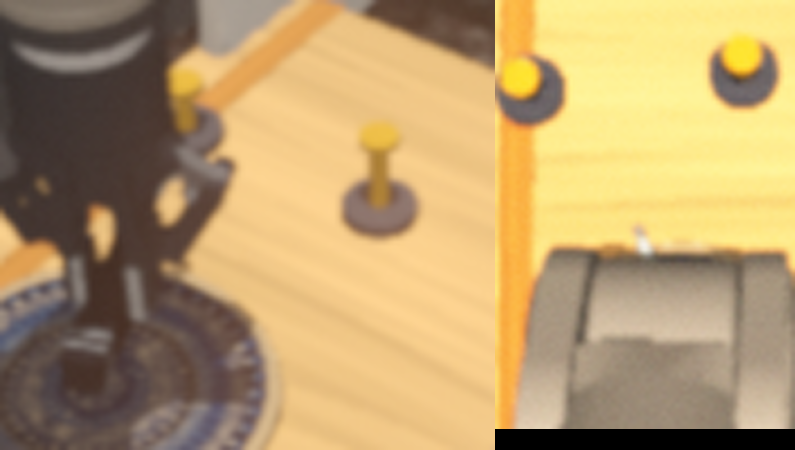

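```bash
cat > heads.py <<'E'
from h import *
def heads(c,im):
    hsv=cv2.cvtColor(np.ascontiguousarray(im),cv2.COLOR_RGB2HSV);K=8
    res=[]
    for (u,v) in BOX[c]:
        s=cv2.resize(im[v-9:v+10,u-9:u+10],None,fx=K,fy=K,interpolation=cv2.INTER_CUBIC)
        h=cv2.cvtColor(s,cv2.COLOR_RGB2HSV); yield u,v,s,h
BOX={'scene':[(231,158),(274,170)],'top':[(190,162),(242,157)]}
E
python3 - <<'E'
from heads import *
rows=[]
for c in('scene','top'):
    im=cv2.imread(f'pics/{c}0.png')[:,:,::-1]
    for i,(u,v,s,h) in enumerate(heads(c,im)):
        m=((h[...,1]>(190))&(h[...,0]<32)&(h[...,0]>14)).astype(np.uint8)
        n,l,st,ce=cv2.connectedComponentsWithStats(m); k=1+st[1:,4].argmax() if n>1 else 0
        x,y,w,hh,a=st[k]/8; cen=np.array([u-9,v-9])+(ce[k]+.5)/8-.5
        print(c,i,'box',(u-9+x).round(1),(v-9+y).round(1),w,hh,'cen',cen.round(2))
        rows.append(s.copy()); cs,_=cv2.findContours((l==k).astype(np.uint8),0,1); cv2.drawContours(rows[-1],cs,-1,(255,0,0),1)
        for z in(.08,.095,.11,.125): 
            print('   z',z,onz(c,cen,z)[:2].round(4),end='')
        print()
cv2.imwrite('pics/hd.png',cv2.resize(np.vstack([np.hstack(rows[:2]),np.hstack(rows[2:])])[:,:,::-1],None,fx=1.8,fy=1.8))
E
```

```text
scene 0 box 222.0 149.0 19.0 19.0 cen [231. 158.]
   z 0.08 [0.6557 0.1035]   z 0.095 [0.6413 0.0908]   z 0.11 [0.627 0.078]   z 0.125 [0.6126 0.0653]
scene 1 box 265.0 161.0 19.0 19.0 cen [274. 170.]
   z 0.08 [ 0.6795 -0.0213]   z 0.095 [ 0.6647 -0.0316]   z 0.11 [ 0.6498 -0.042 ]   z 0.125 [ 0.635  -0.0523]
top 0 box 186.9 158.9 8.25 8.75 cen [190.43 162.9 ]
   z 0.08 [0.6422 0.099 ]   z 0.095 [0.6389 0.0966]   z 0.11 [0.6356 0.0941]   z 0.125 [0.6322 0.0917]
top 1 box 238.5 154.1 8.0 8.75 cen [241.99 157.92]
   z 0.08 [ 0.6539 -0.0365]   z 0.095 [ 0.6504 -0.0369]   z 0.11 [ 0.6469 -0.0372]   z 0.125 [ 0.6433 -0.0375]
```

View pics/hd.png

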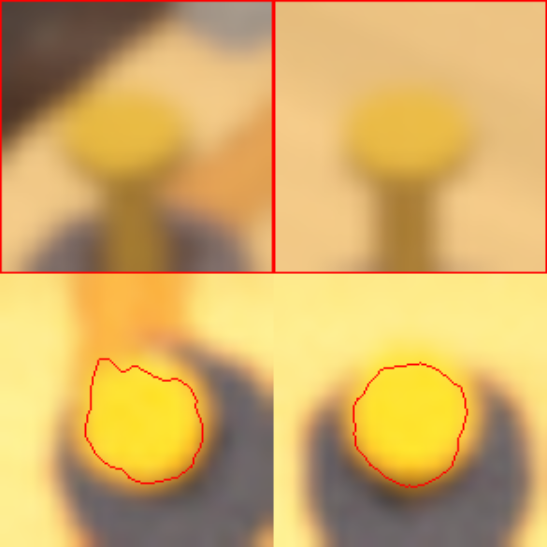

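```bash
python3 - <<'E'
from h import *
for n,a,b,z in(('short',(230.0,157.4),(190.4,163.0),.095),('tall',(273.9,169.3),(241.95,157.95),.11)):
    print(n,tri(a,b),onz('scene',a,z),onz('top',b,z))
plan([(.505,.012,.142,-156.5)])
p,r,o=pose();print((p-.105*r.as_matrix()[:,0]))
# short: approach with probe yaw
for yaw,P in((35,(.640,.0945)),(0,(.649,-.0385))):
    c=np.array(P)-.105*np.array([np.cos(np.radians(yaw)),np.sin(np.radians(yaw))]);print(yaw,c)
E
```

```text
short (array([0.63973693, 0.0951688 , 0.09581217]), np.float64(0.0036968762834473728)) [0.64183776 0.09456652 0.095     ] [0.63864076 0.09663943 0.095     ]
tall (array([ 0.64844673, -0.03923774,  0.11127304]), np.float64(0.005695181866389391)) [ 0.65196726 -0.04019815  0.11      ] [ 0.64678471 -0.03710611  0.11      ]
now [ 0.45   -0.0171  0.1408] yaw -157.02 F [-1.1  0.2 -0.7] t 25.23
turn [ 0.01  0.04 -0.52] shift cm [-6.2   0.53 -0.12]
[0.54666508 0.02391205 0.14086841]
35 [0.55398904 0.03427447]
0 [ 0.544  -0.0385]
```

carry_out --moves '[[[0,0,0],[-4,1,-0.6],1.5],[[0,0,0],[-8,2,-0.6],1.5],[[0,0,0],[-11.4,2.9,-0.6],1.5],[[0,0,0],[-11.4,2.9,-0.6],1.5],[[0,0,0],[-11.4,2.9,-0.6],1.5]]'

```text
t: 25.85
eef_pos: [0.5424, 0.0532, 0.1457]
tool_rot: [-0.001, -0.199, 0.98, -0.0]
contact_force: [0.8, -0.0, -0.8]
gripper_width: 0.232
```

```bash
python3 - <<'E'
from h import *
A=bot.read_camera('scene');B=bot.read_camera('top')
p,r,o=pose();X=r.as_matrix()[:,0];T=p-.105*X+[0,0,-.022];print(p,'tip',T,o['contact_force'])
a=A[130:190,200:260].copy();b=B[135:195,160:220].copy();k=6.6
a=cv2.resize(a,None,fx=k,fy=k,interpolation=cv2.INTER_CUBIC);b=cv2.resize(b,None,fx=k,fy=k,interpolation=cv2.INTER_CUBIC)
for im,c,o0 in((a,'scene',[200,130]),(b,'top',[160,135])):
    for P,col in((T,(255,0,0)),([.640,.0953,.095],(0,0,255))):
        q=((proj(c,P)[0]-o0+.5)*k).round().astype(int);print(c,q);cv2.circle(im,tuple(int(z) for z in q),3,col,1)
cv2.imwrite('pics/hv.png',np.hstack([a,b])[:,:,::-1])
E
```

```text
[0.54242153 0.05285458 0.14620437] tip [0.63915134 0.09369947 0.12400935] [-0.28003273 -0.13254737 -1.40130101]
scene [194 131]
scene [197 186]
top [199 170]
top [207 185]
```

View pics/hv.png

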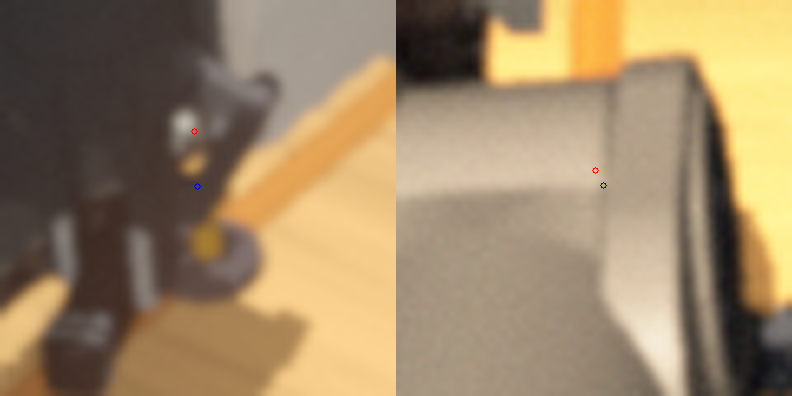

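carry_out --moves '[[[0,0,0],[-0.4,0.1,1],1.5],[[0,0,0],[-0.4,0.1,1.8],1.5],[[0,0,0],[-0.4,0.1,2.4],1.5],[[0,0,0],[-0.4,0.1,2.4],1.5]]'

```text
t: 26.45
eef_pos: [0.5464, 0.0563, 0.1221]
tool_rot: [-0.001, -0.199, 0.98, -0.0]
contact_force: [-0.0, -0.2, -0.4]
gripper_width: 0.239
```

carry_out --moves '[[[0,0,0],[0,0,0.1],1.5],[[0,0,0],[0,0,0.2],1.5],[[0,0,0],[0,0,0.3],1.5],[[0,0,0],[0,0,0.3],1.5]]'

```text
t: 26.95
eef_pos: [0.5469, 0.0565, 0.1198]
tool_rot: [0.0, -0.199, 0.98, 0.0]
contact_force: [-0.4, 0.3, 0.1]
gripper_width: 0.238
```

carry_out --moves '[[[0,0,0],[0,0,0.1],1.5],[[0,0,0],[0,0,0.2],1.5],[[0,0,0],[0,0,0.3],1.5],[[0,0,0],[0,0,0.3],1.5]]'

```text
t: 27.45
eef_pos: [0.547, 0.0564, 0.1168]
tool_rot: [0.0, -0.199, 0.98, 0.0]
contact_force: [-1.0, 0.1, 1.1]
gripper_width: 0.233
```

carry_out --moves '[[[0,0,0],[0,0,0.1],1.5],[[0,0,0],[0,0,0.1],1.5],[[0,0,0],[0,0,0.1],1.5]]'

```text
t: 27.82
eef_pos: [0.5474, 0.0564, 0.1161]
tool_rot: [0.0, -0.199, 0.98, -0.0]
contact_force: [0.4, -0.6, 2.2]
gripper_width: 0.239
```

carry_out --moves '[[[0,0,0],[0,0,0.05],1.5],[[0,0,0],[0,0,0.05],1.5],[[0,0,0],[0,0,0.05],1.5],[[0,0,0],[0,0,0.05],1.5],[[0,0,0],[0,0,0.05],1.5]]'

```text
t: 28.45
eef_pos: [0.5474, 0.0564, 0.1155]
tool_rot: [0.0, -0.199, 0.98, -0.0]
contact_force: [0.8, 0.2, 3.4]
gripper_width: 0.238
```

carry_out --moves '[[[0,0,0],[0,0,0],1.5],[[0,0,0],[0,0,0],1.5],[[0,0,0],[0,0,0],1.5],[[0,0,0],[0,0,0],1.5],[[0,0,0],[0,0,0],1.5]]'

```text
t: 29.08
eef_pos: [0.5472, 0.0565, 0.1154]
tool_rot: [0.0, -0.199, 0.98, -0.0]
contact_force: [2.7, -0.2, 3.1]
gripper_width: 0.24
```

carry_out --moves '[[[0,0,0],[0,0,0],1.5],[[0,0,0],[0,0,0],1.5],[[0,0,0],[0,0,0],1.5],[[0,0,0],[0,0,0],1.5],[[0,0,0],[0,0,0],1.5]]'

```text
t: 29.7
eef_pos: [0.5471, 0.0565, 0.1154]
tool_rot: [0.0, -0.199, 0.98, 0.0]
contact_force: [3.3, 0.1, 4.7]
gripper_width: 0.237
```

carry_out --moves '[[[0,0,0],[0,0,0],1.5],[[0,0,0],[0,0,0],1.5],[[0,0,0],[0,0,0],1.5],[[0,0,0],[0,0,0],1.5],[[0,0,0],[0,0,0],1.5]]'

```text
t: 30.32
eef_pos: [0.547, 0.0565, 0.1153]
tool_rot: [0.0, -0.199, 0.98, 0.0]
contact_force: [4.0, -0.3, 5.2]
gripper_width: 0.239
```

```bash
python3 - <<'E'
from h import *
A=bot.read_camera('scene')
p,r,o=pose();X=r.as_matrix()[:,0];T=p-.105*X+[0,0,-.022];print(p,'tip',T,o['contact_force'],o['torque'])
a=A[120:210,190:300].copy();k=6.6
a=cv2.resize(a,None,fx=k,fy=k,interpolation=cv2.INTER_CUBIC)
cv2.imwrite('pics/tc.png',a[:,:,::-1])
for l in('post_a','post_a_top'):
  for c in('scene','top'):
    for d in bot.silhouettes(l,c)[:4]:
        ys,xs=np.nonzero(d['region']); print(l,c,round(d['score'],2),xs.mean().round(1),ys.mean().round(1),len(xs))
E
```

```text
[0.54699493 0.05647469 0.11532464] tip [0.6436713  0.09744638 0.09333583] [ 2.8714712  -0.06429703  4.19138612] [ 0.0684077  -1.27428543 -0.17007116]
post_a scene 0.67 274.6 181.5 300
post_a scene 0.62 234.6 169.6 70
post_a scene 0.27 140.1 192.6 668
post_a top 0.79 242.6 162.2 245
post_a top 0.19 345.8 214.9 106
post_a_top top 0.31 232.7 240.0 3874
```

View pics/tc.png

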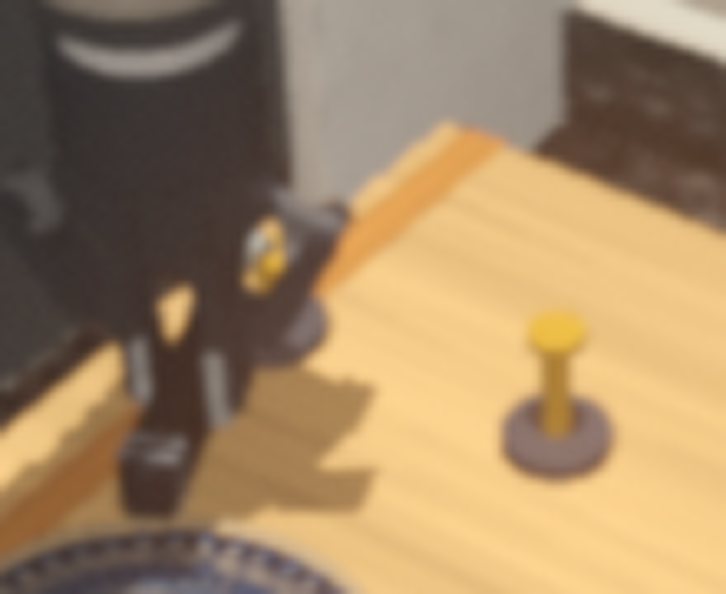

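carry_out --moves '[[[0,0,0],[0,0,-1.5],1.5],[[0,0,0],[0,0,-4.5],1.5],[[0,0,0],[2,-6,-4.5],1.5],[[0,0,0],[4.6,-12,-4.5],1.5],[[0,0,0],[4.6,-12.8,-4.5],1.5]]'

```text
t: 31.2
eef_pos: [0.5515, -0.0847, 0.1601]
tool_rot: [-0.002, -0.196, 0.981, -0.0]
contact_force: [0.2, 0.3, -0.6]
gripper_width: 0.235
```

```bash
python3 - <<'E'
from h import *
A=bot.read_camera('scene');B=bot.read_camera('top')
p,r,o=pose();X=r.as_matrix()[:,0];T=p-.105*X+[0,0,-.022];print(p,'tip',T,o['contact_force'])
k=6;a=cv2.resize(A[130:205,215:300],None,fx=k,fy=k,interpolation=cv2.INTER_CUBIC)
b=cv2.resize(B[135:210,178:225],None,fx=k,fy=k,interpolation=cv2.INTER_CUBIC)
for P,col in((T,(255,0,0)),([.6484,-.039,.11],(0,0,255))):
    q=((proj('scene',P)[0]-[215,130]+.5)*k).round().astype(int);print(q);cv2.circle(a,tuple(int(z) for z in q),3,col,1)
cv2.imwrite('pics/hv2.png',np.hstack([a,b])[:,:,::-1])
E
```

```text
[ 0.55299878 -0.08075836  0.15997044] tip [ 0.64979371 -0.04006872  0.13766228] [-0.01983531  0.15643797 -1.11833413]
[353 190]
[349 242]
```

View pics/hv2.png

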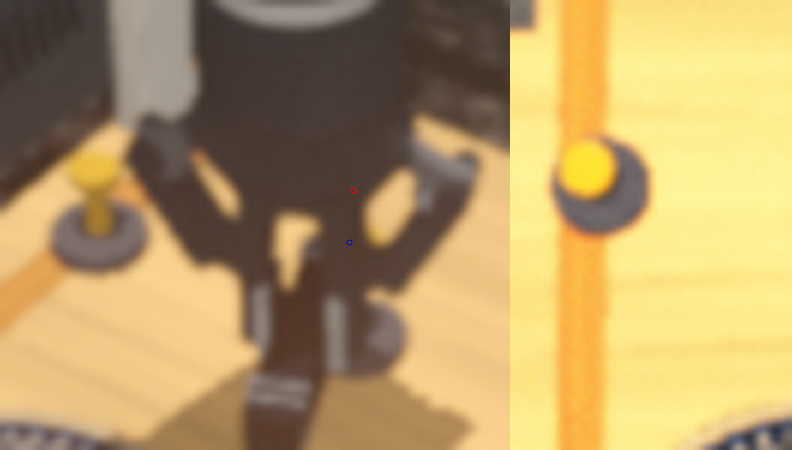

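carry_out --moves '[[[0,0,0],[-0.2,0,1],1.5],[[0,0,0],[-0.2,0,1.8],1.5],[[0,0,0],[-0.2,0,2.4],1.5],[[0,0,0],[-0.2,0,2.4],1.5]]'

```text
t: 31.8
eef_pos: [0.5559, -0.0779, 0.1355]
tool_rot: [-0.001, -0.2, 0.98, 0.0]
contact_force: [0.3, 0.7, -0.9]
gripper_width: 0.237
```

carry_out --moves '[[[0,0,0],[0,0,0.1],1.5],[[0,0,0],[0,0,0.2],1.5],[[0,0,0],[0,0,0.3],1.5],[[0,0,0],[0,0,0.3],1.5]]'

```text
t: 32.3
eef_pos: [0.5564, -0.0786, 0.1333]
tool_rot: [0.0, -0.199, 0.98, 0.0]
contact_force: [0.1, 0.2, -1.4]
gripper_width: 0.235
```

carry_out --moves '[[[0,0,0],[0.2,0,0],1.5],[[0,0,0],[0.2,0,0.1],1.5],[[0,0,0],[0.2,0,0.2],1.5],[[0,0,0],[0.2,0,0.2],1.5]]'

```text
t: 32.8
eef_pos: [0.5547, -0.0793, 0.1314]
tool_rot: [0.0, -0.199, 0.98, 0.0]
contact_force: [-1.6, 1.1, 1.2]
gripper_width: 0.237
```

carry_out --moves '[[[0,0,0],[0,0,0.1],1.5],[[0,0,0],[0,0,0.1],1.5],[[0,0,0],[0,0,0.1],1.5]]'

```text
t: 33.17
eef_pos: [0.5549, -0.0793, 0.1306]
tool_rot: [0.0, -0.199, 0.98, 0.0]
contact_force: [-1.9, 0.7, 4.0]
gripper_width: 0.243
```

Contact at about 5 N net; hold.

carry_out --moves '[[[0,0,0],[0,0,0],1.5],[[0,0,0],[0,0,0],1.5],[[0,0,0],[0,0,0],1.5],[[0,0,0],[0,0,0],1.5],[[0,0,0],[0,0,0],1.5]]'

```text
t: 33.8
eef_pos: [0.5549, -0.0793, 0.1304]
tool_rot: [0.0, -0.199, 0.98, -0.0]
contact_force: [0.2, 1.6, 4.6]
gripper_width: 0.239
```

carry_out --moves '[[[0,0,0],[0,0,0],1.5],[[0,0,0],[0,0,0],1.5],[[0,0,0],[0,0,0],1.5],[[0,0,0],[0,0,0],1.5],[[0,0,0],[0,0,0],1.5]]'

```text
t: 34.42
eef_pos: [0.5548, -0.0793, 0.1304]
tool_rot: [0.0, -0.199, 0.98, -0.0]
contact_force: [1.0, 1.6, 5.4]
gripper_width: 0.241
```

carry_out --moves '[[[0,0,0],[0,0,0],1.5],[[0,0,0],[0,0,0],1.5],[[0,0,0],[0,0,0],1.5],[[0,0,0],[0,0,0],1.5],[[0,0,0],[0,0,0],1.5]]'

```text
t: 35.05
eef_pos: [0.5547, -0.0793, 0.1303]
tool_rot: [0.0, -0.199, 0.98, -0.0]
contact_force: [0.3, 1.5, 4.0]
gripper_width: 0.238
```

```bash
python3 - <<'E'
from h import *
A=bot.read_camera('scene')
p,r,o=pose();print(p,o['contact_force'])
k=7;a=cv2.resize(A[130:205,215:300],None,fx=k,fy=k,interpolation=cv2.INTER_CUBIC)
cv2.imwrite('pics/tc2.png',a[:,:,::-1])
for d in bot.silhouettes('post_a','scene')[:3]:
    ys,xs=np.nonzero(d['region']); print(round(d['score'],2),xs.mean().round(1),ys.mean().round(1),len(xs),xs.min(),xs.max(),ys.min(),ys.max())
plan([(.47,-.07,.17,-156.5),(.446,-.005,.15,-156.5)])
E
```

```text
[ 0.55465858 -0.07933307  0.13030934] [1.42882214 1.63118848 4.53121622]
0.68 230.6 166.6 212 224 238 155 175
0.47 278.4 189.7 24 276 281 188 192
now [ 0.5546 -0.0793  0.1303] yaw -157.03 F [2.  1.1 4.3] t 35.15
turn [-0.    0.01 -0.53] shift cm [ 7.43  4.16 -3.97]
turn [0. 0. 0.] shift cm [-0.39  6.92  2.  ]
```

View pics/tc2.png

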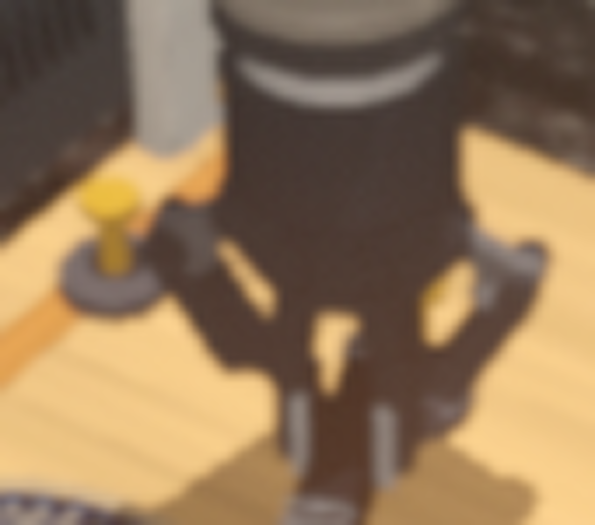

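carry_out --moves '[[[0,0,0],[0,0,-2],1.5],[[0,0,0],[0,0,-4],1.5],[[0,0,0],[4,4,-4],1.5],[[0,0,0],[7,8,-2],1.5],[[0,0,0],[7,11,1],1.5]]'

```text
t: 35.78
eef_pos: [0.4429, -0.0059, 0.1193]
tool_rot: [-0.002, -0.198, 0.98, 0.0]
contact_force: [0.8, 0.6, 0.8]
gripper_width: 0.232
```

carry_out --moves '[[[0,0,0],[0,0,1],1.5],[[0,0,0],[0,0,2],1.5],[[0,0,0],[0,0,2.5],1.5],[[0,0,0],[0,0,2.5],1.5]]'

```text
t: 36.28
eef_pos: [0.4473, -0.0062, 0.0951]
tool_rot: [-0.0, -0.198, 0.98, -0.0]
contact_force: [-0.0, 0.3, -1.0]
gripper_width: 0.237
```

```bash
python3 - <<'E'
from h import *
plan([(.446,-.003,.082,-157)])
E
```

```text
now [ 0.4473 -0.0062  0.0951] yaw -157.1 F [-0.   0.3 -1. ] t 36.27
turn [-0.01 -0.03 -0.1 ] shift cm [0.   0.34 1.31]
```

carry_out --moves '[[[0,0,0],[0,0.3,0.6],1.5],[[0,0,0],[0,0.3,1],1.5],[[0,0,0],[0,0.3,1.2],1.5],[[0,0,0],[0,0.3,1.3],1.5],[[0,0,0],[0,0.3,1.3],1.5]]'

```text
t: 36.9
eef_pos: [0.4461, -0.0026, 0.0823]
tool_rot: [0.0, -0.199, 0.98, 0.0]
contact_force: [0.5, 0.2, -0.8]
gripper_width: 0.239
```

carry_out --moves '[[[0,0,0],[0,0,0.1],1.5],[[0,0,0],[0,0,0.2],1.5],[[0,0,0],[0,0,0.2],1.5]]'

```text
t: 37.28
eef_pos: [0.4461, -0.0027, 0.0821]
tool_rot: [0.0, -0.199, 0.98, 0.001]
contact_force: [-9.1, -1.2, 29.8]
gripper_width: 0.239
```

carry_out --moves '[[[0,0,0],[0,0,-0.15],1.5],[[0,0,0],[0,0,-0.15],1.5],[[0,0,0],[0,0,-0.15],3],[[0,0,0],[0,0,-0.15],4.5],[[0,0,0],[0,0,-0.15],4.5]]'

```text
t: 37.9
eef_pos: [0.4459, -0.0026, 0.0816]
tool_rot: [-0.0, -0.199, 0.98, -0.0]
contact_force: [0.2, -0.4, 0.3]
gripper_width: 0.529
```

carry_out --moves '[[[0,0,0],[0,0,-2],4.5],[[0,0,0],[0,0,-5],4.5],[[0,0,0],[0,0,-10],4.5],[[0,0,0],[0,0,-15],3],[[0,0,0],[0,0,-18],0]]'

```text
t: 38.52
eef_pos: [0.4466, -0.0026, 0.2642]
tool_rot: [0.001, -0.199, 0.98, 0.0]
contact_force: [0.2, -0.3, -0.7]
gripper_width: 0.152
```

carry_out --moves '[[[0,0,0],[2,-6,0],0],[[0,0,10],[3,-12,0],0],[[0,0,20],[3,-18,0],0],[[0,0,21.4],[3,-22,0],0],[[0,0,21.4],[3,-22,0],0]]'

```text
t: 39.15
eef_pos: [0.5042, -0.2201, 0.2615]
tool_rot: [-0.0, -0.011, 1.0, -0.001]
contact_force: [-0.0, 0.4, -1.2]
gripper_width: 0.0
```

```bash
python3 - <<'E'
from h import *
# behind lever k (bank x=+0.075), bank yaw 1.4deg
plan([(.545,-.2445,.25,181.4)])
A=bot.read_camera('scene');B=bot.read_camera('top')
a=cv2.resize(A[145:255,160:290],None,fx=4,fy=4,interpolation=cv2.INTER_CUBIC);b=cv2.resize(B[140:280,185:265],None,fx=3.143,fy=3.143,interpolation=cv2.INTER_CUBIC)
b=b[:440];cv2.imwrite('pics/fin.png',np.hstack([a[:b.shape[0]],b])[:,:,::-1])
E
```

```text
now [ 0.5042 -0.2201  0.2615] yaw -178.71 F [-0.   0.4 -1.2] t 39.15
turn [-0.12 -0.03 -0.11] shift cm [-4.02 -2.53  1.15]
```

carry_out --moves '[[[0,0,0],[-3.8,-2.4,0],0],[[0,0,0],[-3.8,-2.4,3],0],[[0,0,0],[-3.8,-2.4,7],0],[[0,0,0],[-3.8,-2.4,10.3],0],[[0,0,0],[-3.8,-2.4,10.3],0]]'

```text
t: 39.88
eef_pos: [0.5412, -0.2372, 0.1566]
tool_rot: [-0.003, -0.015, 1.0, 0.001]
contact_force: [-0.3, 0.3, 0.3]
gripper_width: -0.002
```

```bash
python3 - <<'E'
from h import *
plan([])
for l in('probe','post_a','trivet','shaker'):
  for c in('scene','top'):
    for d in bot.silhouettes(l,c)[:2]:
        ys,xs=np.nonzero(d['region']); print(l,c,round(d['score'],2),xs.mean().round(1),ys.mean().round(1),len(xs))
print(proj('top',[.446,-.003,.075]),proj('scene',[.446,-.003,.075]),proj('top',[.449,-.017,.075]),proj('scene',[.449,-.017,.075]))
E
```

```text
now [ 0.5412 -0.2372  0.1566] yaw -178.3 F [-0.3  0.3  0.3] t 39.88
probe scene 0.93 211.4 223.1 485
probe top 0.73 228.8 236.6 443
post_a scene 0.85 273.9 182.1 297
post_a scene 0.6 231.6 166.7 235
post_a top 0.53 192.9 165.7 237
post_a top 0.49 242.8 161.9 235
trivet scene 0.72 211.2 229.8 3543
trivet top 0.66 228.6 238.9 4095
shaker scene 0.85 371.3 211.1 757
shaker scene 0.29 336.6 274.2 5876
shaker top 0.75 339.6 149.0 355
[[229.9613811  237.38061008]] [[210.81714505 221.45678326]] [[235.38641562 236.1134728 ]] [[216.2282226 223.1513496]]
```

carry_out --moves '[[[0,0,0],[0,-0.5,0],0],[[0,0,0],[0.7,-0.5,0],0],[[0,0,0],[1.4,-0.5,0],0],[[0,0,0],[1.8,-0.5,0],0],[[0,0,0],[2.2,-0.5,0],0]]'

```text
t: 40.9
eef_pos: [0.522, -0.2455, 0.1594]
tool_rot: [0.001, -0.014, 1.0, -0.0]
contact_force: [3.1, 1.0, 2.1]
gripper_width: 0.001
```

carry_out --moves '[[[0,0,0],[0.7,0,0],0],[[0,0,0],[1.4,0,0],0],[[0,0,0],[2.2,0,0],0],[[0,0,0],[3,0,0],0],[[0,0,0],[3.8,0,0],0]]'

```text
t: 41.52
eef_pos: [0.4824, -0.2465, 0.1588]
tool_rot: [0.0, -0.014, 1.0, 0.0]
contact_force: [2.6, 0.1, 1.4]
gripper_width: 0.002
```

carry_out --moves '[[[0,0,0],[0.5,0,0],0],[[0,0,0],[1,0,0],0],[[0,0,0],[1.4,0,0],0],[[0,0,0],[1.8,0,0],0],[[0,0,0],[1.8,0,0],0]]'

```text
t: 42.15
eef_pos: [0.4643, -0.2469, 0.1586]
tool_rot: [-0.001, -0.014, 1.0, 0.0]
contact_force: [0.3, 0.4, -0.3]
gripper_width: 0.004
```

carry_out --moves '[[[0,0,0],[0.2,0,0],0],[[0,0,0],[0.4,0,0],0],[[0,0,0],[0.6,0,0],0],[[0,0,0],[0.6,0,0],0]]'

```text
t: 42.65
eef_pos: [0.4596, -0.2472, 0.159]
tool_rot: [0.001, -0.014, 1.0, -0.0]
contact_force: [2.8, 0.3, -0.3]
gripper_width: -0.0
```

carry_out --moves '[[[0,0,0],[0.2,0,0],0],[[0,0,0],[0.4,0,0],0],[[0,0,0],[0.4,0,0],0]]'

```text
t: 43.02
eef_pos: [0.4587, -0.2472, 0.1599]
tool_rot: [0.003, -0.014, 1.0, -0.001]
contact_force: [10.2, 0.8, -2.2]
gripper_width: -0.0
```

carry_out --moves '[[[0,0,0],[-4.5,0,0],0],[[0,0,0],[-8.8,0,0],0],[[0,0,0],[-8.8,-4.6,0],0],[[0,0,0],[-8.8,-9,0],0],[[0,0,0],[-8.8,-9,0],0]]'

```text
t: 43.65
eef_pos: [0.543, -0.3395, 0.1587]
tool_rot: [-0.001, -0.011, 1.0, -0.001]
contact_force: [-0.0, 0.4, -0.4]
gripper_width: 0.002
```

carry_out --moves '[[[0,0,0],[0.6,0,0],0],[[0,0,0],[1.2,0,0],0],[[0,0,0],[1.7,0,0],0],[[0,0,0],[2.2,0,0],0],[[0,0,0],[2.4,0,0],0]]'

```text
t: 44.28
eef_pos: [0.5222, -0.3352, 0.1594]
tool_rot: [0.001, -0.014, 1.0, -0.0]
contact_force: [2.5, -0.1, 1.7]
gripper_width: -0.0
```

carry_out --moves '[[[0,0,0],[0.7,0,0],0],[[0,0,0],[1.5,0,0],0],[[0,0,0],[2.4,0,0],0],[[0,0,0],[3.3,0,0],0],[[0,0,0],[4.2,0,0],0]]'

```text
t: 44.9
eef_pos: [0.4788, -0.3367, 0.1588]
tool_rot: [0.0, -0.014, 1.0, -0.0]
contact_force: [0.9, -0.8, -0.8]
gripper_width: 0.001
```

carry_out --moves '[[[0,0,0],[0.5,0,0],0],[[0,0,0],[1,0,0],0],[[0,0,0],[1.5,0,0],0],[[0,0,0],[2,0,0],0],[[0,0,0],[2,0,0],0]]'

```text
t: 45.52
eef_pos: [0.4618, -0.337, 0.1595]
tool_rot: [0.002, -0.014, 1.0, -0.001]
contact_force: [6.0, 0.3, 0.2]
gripper_width: 0.004
```

carry_out --moves '[[[0,0,0],[0.1,0,0],0],[[0,0,0],[0.2,0,0],0],[[0,0,0],[0.2,0,0],0]]'

```text
t: 45.9
eef_pos: [0.4615, -0.337, 0.1598]
tool_rot: [0.003, -0.015, 1.0, -0.001]
contact_force: [10.3, 0.2, -2.0]
gripper_width: -0.001
```

Lever 3 at its stop. Now lever 2.

carry_out --moves '[[[0,0,0],[-4.5,0,0],0],[[0,0,0],[-8.5,0,0],0],[[0,0,0],[-8.5,4.5,0],0],[[0,0,0],[-8.5,4.5,0],0],[[0,0,0],[-7.8,4.5,0],0]]'

```text
t: 46.52
eef_pos: [0.5337, -0.2904, 0.1587]
tool_rot: [-0.0, -0.014, 1.0, -0.0]
contact_force: [0.1, 0.0, 0.6]
gripper_width: 0.0
```

carry_out --moves '[[[0,0,0],[0.6,0,0],0],[[0,0,0],[1.1,0,0],0],[[0,0,0],[1.5,0,0],0],[[0,0,0],[1.7,0,0],0],[[0,0,0],[1.7,0,0],0]]'

```text
t: 47.15
eef_pos: [0.5171, -0.2907, 0.1588]
tool_rot: [-0.0, -0.014, 1.0, 0.0]
contact_force: [1.7, -0.2, 0.4]
gripper_width: -0.0
```

carry_out --moves '[[[0,0,0],[0.7,0,0],0],[[0,0,0],[1.5,0,0],0],[[0,0,0],[2.3,0,0],0],[[0,0,0],[3.1,0,0],0],[[0,0,0],[3.8,0,0],0]]'

```text
t: 47.78
eef_pos: [0.4787, -0.2916, 0.1588]
tool_rot: [0.0, -0.014, 1.0, 0.0]
contact_force: [1.4, -0.5, -0.2]
gripper_width: 0.001
```

carry_out --moves '[[[0,0,0],[0.5,0,0],0],[[0,0,0],[1,0,0],0],[[0,0,0],[1.5,0,0],0],[[0,0,0],[2,0,0],0],[[0,0,0],[2,0,0],0]]'

```text
t: 48.4
eef_pos: [0.4606, -0.2921, 0.1593]
tool_rot: [0.001, -0.014, 1.0, -0.0]
contact_force: [4.8, 0.4, -1.2]
gripper_width: 0.0
```

carry_out --moves '[[[0,0,0],[0.1,0,0],0],[[0,0,0],[0.2,0,0],0],[[0,0,0],[0.2,0,0],0]]'

```text
t: 48.78
eef_pos: [0.4603, -0.2922, 0.1597]
tool_rot: [0.003, -0.014, 1.0, -0.001]
contact_force: [9.3, 0.1, -1.8]
gripper_width: 0.0
```

Lever 2 at its stop. Lever 4.

carry_out --moves '[[[0,0,0],[-4.5,0,0],0],[[0,0,0],[-8.6,0,0],0],[[0,0,0],[-8.6,-5,0],0],[[0,0,0],[-8.6,-9.1,0],0],[[0,0,0],[-8.2,-9.1,0],0]]'

```text
t: 49.4
eef_pos: [0.5395, -0.3852, 0.1587]
tool_rot: [-0.001, -0.011, 1.0, -0.001]
contact_force: [-0.5, 0.1, 0.3]
gripper_width: -0.0
```

carry_out --moves '[[[0,0,0],[0.6,0,0],0],[[0,0,0],[1.1,0,0],0],[[0,0,0],[1.5,0,0],0],[[0,0,0],[1.8,0,0],0],[[0,0,0],[1.8,0,0],0]]'

```text
t: 50.02
eef_pos: [0.5243, -0.381, 0.1592]
tool_rot: [0.001, -0.014, 1.0, 0.0]
contact_force: [0.9, 1.1, 0.3]
gripper_width: 0.005
```

carry_out --moves '[[[0,0,0],[0.7,0,0],0],[[0,0,0],[1.5,0,0],0],[[0,0,0],[2.4,0,0],0],[[0,0,0],[3.3,0,0],0],[[0,0,0],[4.2,0,0],0]]'

```text
t: 50.65
eef_pos: [0.481, -0.3827, 0.1588]
tool_rot: [0.0, -0.014, 1.0, -0.0]
contact_force: [2.3, -1.0, -0.6]
gripper_width: -0.001
```

carry_out --moves '[[[0,0,0],[0.5,0,0],0],[[0,0,0],[1,0,0],0],[[0,0,0],[1.5,0,0],0],[[0,0,0],[2,0,0],0],[[0,0,0],[2,0,0],0]]'

```text
t: 51.28
eef_pos: [0.4634, -0.3829, 0.1592]
tool_rot: [0.001, -0.014, 1.0, -0.0]
contact_force: [5.4, -0.1, -0.9]
gripper_width: 0.002
```

carry_out --moves '[[[0,0,0],[0.1,0,0],0],[[0,0,0],[0.2,0,0],0],[[0,0,0],[0.3,0,0],0]]'

```text
t: 51.65
eef_pos: [0.4629, -0.3829, 0.1597]
tool_rot: [0.003, -0.015, 1.0, -0.001]
contact_force: [12.8, -0.0, -2.4]
gripper_width: 0.003
```

carry_out --moves '[[[0,0,0],[-2.5,0,0],0],[[0,0,0],[-4,0,-3],0],[[0,0,0],[-6,0,-9],0],[[0,0,0],[-8,0,-14],0],[[0,0,0],[-8,0,-14],0]]'

```text
t: 52.28
eef_pos: [0.5412, -0.3821, 0.3031]
tool_rot: [0.003, -0.015, 1.0, -0.002]
contact_force: [-0.4, 0.1, -0.6]
gripper_width: 0.0
```

```bash
python3 - <<'E'
from h import *
plan([])
A=bot.read_camera('scene');B=bot.read_camera('top')
for c,I in(('scene',A),('top',B)):
    ref=cv2.imread(f'pics/{c}0.png')[:,:,::-1]
    d=np.abs(I.astype(int)-ref).max(2)
    for n,(u0,u1,v0,v1) in {'bank':(282,388,238,318) if c=='scene' else (308,392,200,248),'posts':(222,285,150,193) if c=='scene' else (184,252,152,175)}.items():
        print(c,n,'frac changed',(d[v0:v1,u0:u1]>40).mean().round(3))
for l in('lever_1','probe','post_a','shaker','tin','spice_b','pepper_mill'):
  for c in('scene','top'):
    for d in bot.silhouettes(l,c)[:4]:
        ys,xs=np.nonzero(d['region']); print(l,c,round(d['score'],2),xs.mean().round(1),ys.mean().round(1),len(xs))
E
```

```text
now [ 0.5412 -0.3821  0.3031] yaw -178.34 F [-0.4  0.1 -0.6] t 52.27
scene bank frac changed 0.239
scene posts frac changed 0.121
top bank frac changed 0.322
top posts frac changed 0.226
lever_1 scene 0.68 362.6 279.9 126
lever_1 scene 0.64 299.3 249.1 94
lever_1 scene 0.46 340.6 269.5 120
lever_1 scene 0.45 319.7 259.1 130
lever_1 top 0.66 385.0 234.9 113
lever_1 top 0.54 328.6 237.1 107
probe scene 0.69 211.1 224.2 430
probe top 0.95 228.7 236.4 455
probe top 0.34 228.6 239.0 3996
post_a scene 0.77 274.1 181.8 288
post_a scene 0.6 318.9 171.6 922
post_a scene 0.54 240.0 169.8 208
post_a top 0.57 242.5 161.8 209
post_a top 0.51 203.6 165.7 205
post_a top 0.19 328.5 237.2 98
shaker scene 0.71 371.4 210.9 799
shaker scene 0.43 126.4 209.2 1106
shaker scene 0.2 274.3 182.3 259
shaker top 0.7 340.7 149.8 479
tin scene 0.75 318.9 171.7 949
tin scene 0.43 239.6 171.2 259
tin top 0.67 269.5 124.0 930
tin top 0.39 137.0 243.8 439
spice_b scene 0.6 140.2 192.4 642
spice_b scene 0.47 274.3 181.7 286
spice_b scene 0.21 239.6 170.0 216
spice_b top 0.7 137.1 243.6 371
pepper_mill scene 0.76 125.9 209.3 1067
pepper_mill top 0.61 149.5 271.5 616
```

```bash
python3 - <<'E'
from h import *
for c in('scene','top'):
    bot.read_camera(c)
    for d in bot.silhouettes('post_b',c)[:3]:
        ys,xs=np.nonzero(d['region']); print(c,round(d['score'],2),xs.mean().round(1),ys.mean().round(1),'box',xs.min(),xs.max(),ys.min(),ys.max())
# predicted head & foot for an upright 45 mm post at the new place
f=onz('top',(204.5,167.5),.055);print(f,[proj(c,[f[0],f[1],z]).round(1) for c in('scene','top') for z in(.055,.095)])
im=bot.read_camera('top')[150:180,190:220];h=cv2.cvtColor(np.ascontiguousarray(im),cv2.COLOR_RGB2HSV)
for n,m in(('yellow',(h[...,1]>205)&(h[...,0]>22)),('dark',im.max(2)<130)):
    ys,xs=np.nonzero(m);print(n,len(xs),(xs.mean()+190).round(1),(ys.mean()+150).round(1),xs.min()+190,xs.max()+190,ys.min()+150,ys.max()+150)
E
```

```text
scene 0.72 240.1 169.7 box 233 248 158 179
top 0.72 203.6 165.5 box 196 211 158 173
top 0.58 243.0 162.1 box 235 251 154 170
top 0.42 349.0 225.8 box 308 391 197 247
[0.63468886 0.06526495 0.055     ] [array([[237.9, 174.4]]), array([[237. , 162.7]]), array([[204.5, 167.5]]), array([[202.6, 164.3]])]
yellow 22 201.5 162.6 199 204 160 165
dark 82 204.8 167.5 197 210 160 172
```

```bash
python3 - <<'E'
from station import bot
bot.hand_in(); print(bot.get_obs()['t'])
E
```

```text
the job is handed in; nothing more can be done
the job is handed in; nothing more can be done
```

The job is done and handed in at about 53 s; `hand_in` gives no verdict, so the result below rests on my own checks.

- **Levers off:** the free order was lever 4, 2, 3, 1. Each lever was pushed to its end stop, with at most about 18 N measured.
- **Probe touches:** only the 45 mm and 60 mm posts were there. Each was touched in turn for about 2 s at roughly 4–6 N.
- **Probe back:** it was laid flat on the middle of the trivet and released. One press during laying down reached 30 N, and I backed off before opening the fingers.
- **Levers back:** they were returned in the order 1, 3, 2, 4, each to its stop.

**Last checks:**
- All four levers appear at their starting positions in the scene camera; the top camera matched only two of them.
- The probe sits where I left it near the trivet centre, and both posts look upright.
- The shaker, tin, spice jar and mill are where they started, and the arm was clear of everything.

**What disagreed or is less certain:**
- The 45 mm post now stands about 3 cm from where it began. It moved after the touches, while the arm was away at the levers.
- Triangulated positions from the two cameras disagreed by 3–6 mm.
- The gripper hid the tip on the 60 mm post, so that touch was confirmed only by contact height and steady force.
- The picture limit was reached before the final placing, so I checked that by silhouette positions and not by eye.

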